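# Load the board tray and set the rework tweezers

## Task

Slide the tray with its circuit board into the slotted holder, fully home against the end stop. Then squeeze the holder's sprung tweezers until the gap between their tips matches the gap between the two white lines marked on the board (12 mm), and hold it steady there: keep that gap for a couple of seconds and finish while still holding the tweezers squeezed. Leave the other things on the bench where they are.

Things in the scene. Friction and masses are not known exactly. Their poses are not given: they have to be found in the camera images.
- holder: Fixed aluminium board holder; origin on the bench, z up, the tray goes in along its +x. Two rails (x -50 to +50 mm, 20 mm high) 94 mm apart; the bench is the floor between them. A lip on each rail overhangs 7 mm inward, 12 to 18 mm above the bench (tray edges run below). Lead-in pieces flare out 20 mm before the mouth. Behind the end stop a pillar 68 mm high (x 98 to 135 mm) bears the tweezers.
- stop (a point): Centre of the end stop's face (holder x = +50 mm), 4 mm above the bench; same axes as the holder. The stop is 20 mm high. The tray is home when its nose is here.
- tray: Loose grey plastic tray, 170 mm long (x) by 90 mm wide (y), slab 8 mm thick, about 0.35 kg, origin under its centre; its +x end (the nose) goes into the holder first. A low rim (top 13 mm above its underside, within 35 mm of the centre line) surrounds the board. An upright fin near its -x end is the handle.
- tray_nose (a point): Middle of the tray's leading edge, 85 mm ahead of the tray's centre, 4 mm above its underside.
- tray_fin (a point): In the tray's handle fin: 70 mm behind the tray's centre, 35 mm above its underside. The fin is 12 mm thick across (tray y), 30 mm long (tray x) and its top is 52 mm above the tray's underside; it stays outside the holder when the tray is home (55 mm before the mouth).
- tray_seat (a point): Where the underside of the board lies in the tray, 25 mm ahead of the tray's centre, 8 mm above its underside.
- board: Green circuit board 64 by 61 by 4 mm, loose in the tray's rim with about 1 mm play, 40 g; origin under its centre, x along the tray. On top two straight white lines run along x, one each side of the middle; the clear distance between their inner edges is 12 mm: the marked gap.
- mark_near (a point): Inner edge of the board's white line on its +y side, half way along the line.
- mark_far (a point): Inner edge of the other white line, on the -y side, 12 mm from the first.
- blade_near: The +y tweezer arm: steel strip 4 mm thick, 42 to 58 mm above the bench, with black finger pad and tip, hinged about a vertical pin on the pillar (holder x = +110 mm, y = +8 mm) and reaching back 120 mm towards the mouth, above the board. Origin on the bench below the hinge, x from tip to hinge, z up.
- blade_far: The same for the other arm (hinge at holder x = +110 mm, y = -8 mm).
- tip_near (a point): Inner face of the +y arm's tip, 120 mm from its hinge, 26 mm above the bench, just above the board. Tip gap = distance from tip_near to tip_far, about 32 mm at rest.
- tip_far (a point): Inner face of the -y arm's tip. Each arm springs open by itself: about 1 N on its pad starts it moving, about 4 N holds it at the marked gap (both arms then parallel to the holder's x axis), and it stops at a tip gap of about 1.5 mm.
- squeeze (a point): Midway between the black finger pads (each 26 mm long, 16 mm high, outside its arm, 70 mm from the hinge): holder x = +40 mm, y = 0, 50 mm above the bench; rails and stop below are 20 mm high. Width over both pads: 37.5 mm at rest, 26 mm at the marked gap; the tip gap changes 1.7 times as much as this width.
- flux_jar: Bystander, leave it alone: amber jar, 40 mm across, 50 mm high; origin at its underside.
- driver: Bystander, leave it alone: screwdriver, 150 mm; origin at its underside.
- spool: Bystander, leave it alone: bare metal spool, 60 mm across, 44 mm high; origin at its underside.
- scissors: Bystander, leave it alone: red-handled scissors, 130 mm; origin at its underside.
- tin: Bystander, leave it alone: open black box, 90 by 90 by 100 mm; origin at its underside.
- relay_bin: Bystander, leave it alone: shallow blue bin, 120 by 160 by 25 mm; origin at its underside.
- flux_brush: Bystander, leave it alone: small brush, 150 mm; origin at its underside.
- tip_cup: Bystander, leave it alone: steel cup, 60 mm across, 55 mm high; origin at its underside.
Things that resemble listed ones, but are neither listed nor needed, are in the scene too. There is more than one size of the board; the job needs the larger.

How it is judged:
By the outcome, as a careful person would: the job done as asked, in the order asked, and still so for the second after the job is handed in, while the arm keeps its last pose, push and grip.
It also fails if it takes over 54 s, if anything falls off the work surface, if the arm or the gripper's body presses on something with over 40 N, if the wrist force passes 120 N, or if a joint passes its speed limit or range.

## Robot

A 7-joint arm with a two-finger parallel gripper is mounted at the origin on the work surface. World frame = base frame: x ahead of the robot, y to its left, z up, the work surface at z = 0. Lengths are in m, angles in rad, forces in N, time in s.
With the tool pointing down it reaches from about 0.425 to 0.875 m from the base axis. Payload 4.7 kg.
Tool frame: the origin (TCP) lies on the centre line of the jaws, within the pads' length; the fingertips stand 14 mm ahead of it and the grasp point (between the pads) lies 5 mm behind it; z points along the fingers, y is the direction in which the jaws open and shut (so a half turn about z gives the same grasp; the last joint's range is limited). The gripper opens to 87 mm and grips with 3 to 60 N. Pads are 19 mm wide; open, the fingers measure 117 mm over their backs; the gripper's body (75 mm by 190 mm) begins 51 mm behind the grasp point.
Start: joints at [-1.291, 0.321, -0.07, 1.45, 0.023, 1.371, -0.057], TCP at [0.171, 0.627, 0.198] pointing down, gripper open.
Joint ranges: [-2.86, 2.86], [-0.3, 2.09], [-1.38, 1.24], [0.06, 2.45], [-1.56, 4.7], [0.09, 2.05], [-2.69, 2.69]. Speed limits (rad/s): [2.57, 2.57, 3.14, 3.14, 3.14, 3.14, 3.14].

## Interface

Orientations are given as a rotation vector (axis times angle).
In Python, from bench import ctrl gives the robot as it stands. The module is installed in compiled form; this text tells all that it offers.
- The arm moves only by the tool step_arm, never from a script. Its argument "plan" is a list of rows, each a list of 3 entries, a list of its own where there are three numbers: the turn, a rotation vector about the tool's x, y, z in rad, then the shift along the tool's x, y, z in m, then the closure in counts, from 0 (fully open) to 255 (shut). In form: [[[rx, ry, rz], [x, y, z], hand], ...]. A call has exactly 10 rows; each row is the pose to reach, as a shift and turn from the pose commanded when the call began, along the tool's axes at that moment; what a row does not reach only later rows make up. A row lasts 1/8 s, in which the tool goes at most 62.5 mm and 10.7 degrees, less where a joint would pass 70% of its speed; a pose out of reach is approached as far as the arm can. A call with a gripper value outside its range is refused whole. The fingers move at their own pace and stop on an object; "squeeze" is the grip in N (left out, the last holds). Time passes only in rows, so rows that repeat a pose let the fingers close, or fill a call up. It gives the time, the measured TCP pose, the force and the opening at its end, in the units of the state.
- ctrl.get_state(): the state, without advancing time (a new reading comes with each control period).
- ctrl.get_image(name): name is "scene" or "top" or "wrist"; returns the picture (384x512x3 uint8, red, green, blue); there is no depth.
- ctrl.calibration(name): a dict with "fov_y" (degrees; the focal length in pixels is half the picture's height over the tangent of half this angle, whatever the lens; pixels are square), "cx", "cy" (the principal point, pixels), "k1" (the pictures are not rectified: a ray, as slopes to the right and down, at radius r is drawn at 1 + k1 r^2 times it, then the intrinsics apply), "rvec" (rotation vector, rad) and "tvec" (3), from world to camera coordinates, as OpenCV has them. Camera axes: x right, y down, z forward; pixel columns grow to the right and rows downward; lengths in m; the calibration is good to about 2 mm. A picture is of the moment at which its call begins: read the wrist's pose just before it. calibration takes no time and is no camera call; for the wrist camera it gives the pose at the moment of the call.
- ctrl.close_job(): hands the job in, once; it reports no verdict.
Trained networks look in the newest picture that a camera, given by its name, has taken for a name from the list of things; names that differ only in an ending like _2 or _b are one class to them, and where a whole thing is asked for, a point or a joint stands for the part that bears it (a point fixed in the world has none). Each returns a list of dicts, best first, with "score" (0 to 1); they miss things now and then, are a little off and sometimes report something else, mostly with a low value. They report only what shows in the picture. A call takes as long as a camera call. They do not tell look-alikes from the thing itself.
- ctrl.cut_out(camera, label): "pixels" (384x512 bool, what is visible of it) and "rect" ([left, top, width, height] in pixels, round what is visible of it).
The state is a dict: "time": time; "joint_positions": joint angles; "qd": joint speeds; "joint_torque": joint torques, N m; "position": TCP position; "tool_rot": TCP orientation; "ft_force": force on the tool from outside, world axes, zero at the start; "torque": the same for the moment, N m; "grip_width": opening from 0.0 (shut) to 1.0 (fully open).
Only numpy, scipy, OpenCV 4.12 (cv2) and the standard library are available. Lean on these libraries where they do the work, as an engineer would, in place of code of your own. Each camera call takes 0.05 s, during which the arm holds its last target.

## Working session

There is one attempt and no reset: what is moved stays moved. The work goes in short steps, Python scripts to look and compute and a tool call to move; the robot and the scene stay as the last step left them, time stands still between calls to the robot, and variables do not carry over. Pictures are saved under pics/ and viewed, and the job is handed in when it is done.

Besides the shell and the picture viewer there is one more tool, called after "Request:" by a JSON object that holds its "api" and its "payload". step_arm: Moves the arm, as the interface text tells. Its arguments: {"type":"object","properties":{"plan":{"type":"array"},"squeeze":{"type":"number"}},"required":["plan"]}

```bash
mkdir -p pics; cat > h.py <<'E'
import numpy as np, cv2
from scipy.spatial.transform import Rotation as R
from bench import ctrl
def K(c):
    f=192/np.tan(np.radians(c['fov_y'])/2); return f
def proj(c,P):
    P=np.atleast_2d(P); X=R.from_rotvec(c['rvec']).apply(P)+np.array(c['tvec'])
    s=X[:,:2]/X[:,2:]; r2=(s**2).sum(1,keepdims=True); s=s*(1+c['k1']*r2)
    return s*K(c)+[c['cx'],c['cy']]
def unproj(c,uv,z):
    uv=np.atleast_2d(uv).astype(float); d=(uv-[c['cx'],c['cy']])/K(c); s=d.copy()
    for _ in range(30): s=d/(1+c['k1']*(s**2).sum(1,keepdims=True))
    Rm=R.from_rotvec(c['rvec']); ray=Rm.inv().apply(np.c_[s,np.ones(len(s))]); o=-Rm.inv().apply(c['tvec'])
    t=(z-o[2])/ray[:,2]; return o+ray*t[:,None]
def save(im,n): cv2.imwrite('pics/'+n,im[:,:,::-1])
E
python3 - <<'E'
from h import *
s=ctrl.get_state(); print({k:np.round(v,3) for k,v in s.items()})
for n in ['scene','top','wrist']:
    im=ctrl.get_image(n); save(im,n+'0.png'); np.save('pics/'+n+'0.npy',im)
    c=ctrl.calibration(n); print(n,c)
for n in ['top','scene']:
  for l in ['tray','holder','board','tray_fin','blade_near','spool','tin']:
    for d in ctrl.cut_out(n,l): print(n,l,round(d['score'],2),d['rect'])
print(ctrl.get_state()['time'])
E
```

```text
{'time': np.float64(0.0), 'joint_positions': array([-1.291,  0.322, -0.07 ,  1.452,  0.023,  1.371, -0.057]), 'qd': array([ 0.   , -0.001,  0.   ,  0.001,  0.001, -0.001, -0.001]), 'joint_torque': array([-1.0000e-03, -4.9129e+01, -4.0400e-01, -3.1252e+01, -6.4000e-02,
        4.4000e-02,  0.0000e+00]), 'position': array([0.171, 0.627, 0.197]), 'tool_rot': array([-4.160e-01, -3.114e+00,  3.000e-03]), 'ft_force': array([-0.045,  1.094,  0.805]), 'torque': array([ 0.055, -0.001, -0.025]), 'grip_width': np.float64(0.997)}
scene {'fov_y': 43.540801344489275, 'cx': 257.7599156988731, 'cy': 191.87125263133842, 'k1': -0.081054708723997, 'rvec': array([ 1.75507554,  1.41212364, -0.78765059]), 'tvec': array([-0.04592986, -0.24857544,  1.75646615])}
top {'fov_y': 54.139935210191624, 'cx': 254.86530414004824, 'cy': 190.3748117787405, 'k1': -0.004542955517328517, 'rvec': array([ 2.18554381, -2.20954281,  0.06986669]), 'tvec': array([-0.06320133,  0.53915974,  1.13636995])}
wrist {'fov_y': 61.19760278877958, 'cx': 255.82503784372526, 'cy': 187.4567707449377, 'k1': -0.06077662926197202, 'rvec': arr
[... 313 characters left out ...]
op blade_near 0.51 [165.5, 170.8, 9.3, 2.7]
top spool 0.67 [261.9, 105.7, 22.8, 26.3]
top spool 0.28 [137.9, 153.3, 74.9, 44.6]
top tin 0.74 [112.1, 242.8, 45.1, 38.9]
top tin 0.44 [246.8, 157.3, 61.8, 44.2]
scene tray 0.61 [199.3, 201.8, 72.9, 32.7]
scene holder 0.79 [310.0, 183.1, 78.8, 42.3]
scene board 0.72 [229.3, 204.2, 30.0, 20.3]
scene board 0.55 [209.4, 182.5, 17.3, 14.7]
scene board 0.34 [338.8, 190.0, 37.8, 11.9]
scene tray_fin 0.89 [199.3, 199.3, 76.0, 34.6]
scene tray_fin 0.3 [340.2, 194.3, 38.8, 8.3]
scene blade_near 0.78 [342.0, 189.1, 34.6, 7.8]
scene spool 0.77 [238.7, 240.3, 28.6, 34.8]
scene tin 0.69 [337.9, 120.5, 34.2, 45.8]
scene tin 0.29 [198.3, 202.6, 75.7, 32.3]
0.85
```

```bash
python3 - <<'E'
import cv2
for n,(x,y,w,h) in {'top':(90,80,260,210),'scene':(150,100,280,210)}.items():
    im=cv2.imread(f'pics/{n}0.png')[y:y+h,x:x+w]; cv2.imwrite(f'pics/{n}0c.png',cv2.resize(im,None,fx=2.8,fy=2.8,interpolation=cv2.INTER_CUBIC))
E
```

```text
(no output)
```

View pics/top0.png

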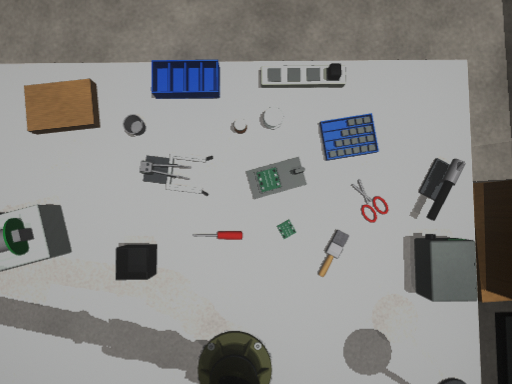

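View pics/wrist0.png

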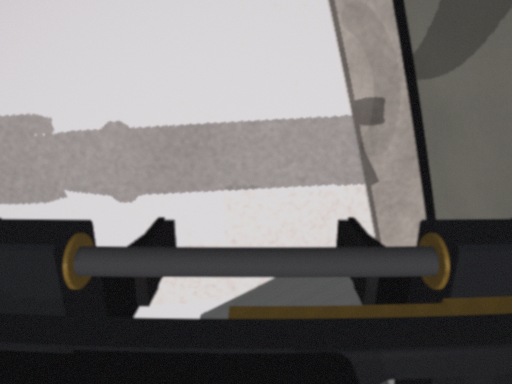

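View crops.

View pics/top0c.png

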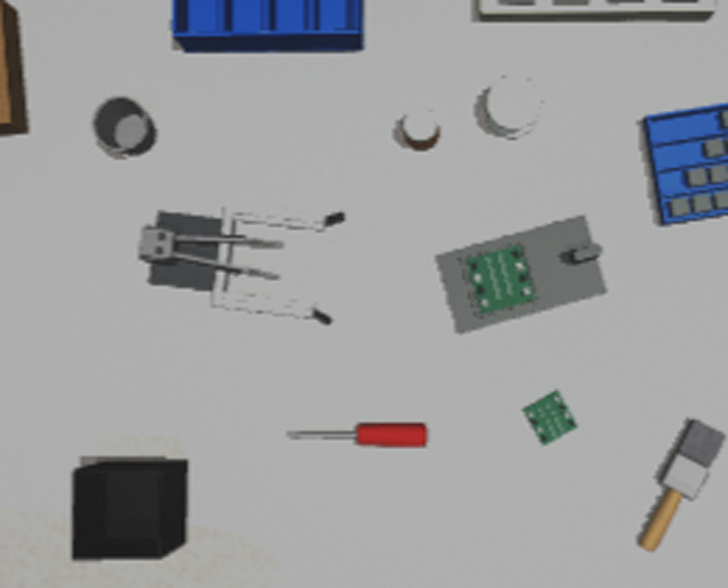

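View pics/scene0c.png

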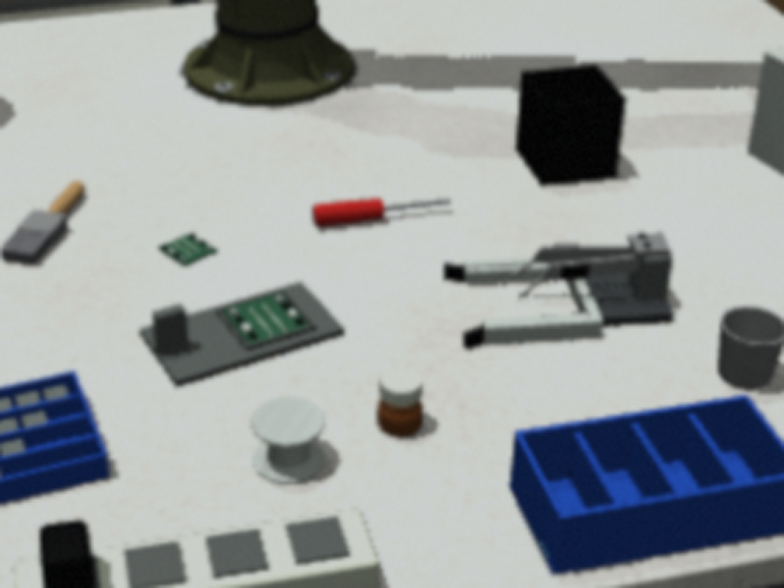

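```bash
python3 - <<'E'
from h import *
ct=ctrl.calibration('top'); cs=ctrl.calibration('scene')
for n,c in(('top',ct),('scene',cs)):
    print(n,'cam',-R.from_rotvec(c['rvec']).inv().apply(c['tvec']))
print(unproj(ct,[[255,190],[260,190],[255,195]],0))
# approx: tray fin top, board
print('fin',unproj(ct,[[297,171]],0.045),'board',unproj(ct,[[268,179]],.012))
print('tray corners',unproj(ct,[[246,172],[301,157.5],[307,184],[254,198]],.008))
E
```

```text
top cam [ 0.47508096 -0.05898863  1.16483592]
scene cam [ 1.58947155 -0.27825839  0.73839359]
[[ 0.54043223 -0.0696496   0.        ]
 [ 0.54026627 -0.08517877  0.        ]
 [ 0.52489232 -0.06947608  0.        ]]
fin [[ 0.59358981 -0.19574169  0.045     ]] board [[ 0.57325637 -0.10995053  0.012     ]]
tray corners [[ 0.59601829 -0.04237276  0.008     ]
 [ 0.63944145 -0.21341482  0.008     ]
 [ 0.55683835 -0.23049833  0.008     ]
 [ 0.51533462 -0.0662203   0.008     ]]
```

```bash
python3 - <<'E'
from h import *
s=ctrl.get_state(); Rt=R.from_rotvec(s['tool_rot']); print(Rt.as_matrix().round(3))
c=ctrl.calibration('wrist'); Rc=R.from_rotvec(c['rvec']); cam=-Rc.inv().apply(c['tvec'])
print('cam in tool',Rt.inv().apply(cam-s['position']).round(4)); print('cam axes in tool (cols)\n',(Rt.inv()*Rc.inv()).as_matrix().round(3))
E
```

```text
[[-0.965  0.263  0.   ]
 [ 0.263  0.965  0.   ]
 [-0.     0.    -1.   ]]
cam in tool [ 0.0703 -0.0008 -0.1862]
cam axes in tool (cols)
 [[-0.001 -0.966 -0.259]
 [ 1.    -0.001  0.   ]
 [-0.    -0.259  0.966]]
```

```bash
python3 - <<'E'
from h import *
ct=ctrl.calibration('top')
f=lambda x,y:[x/2.8+90,y/2.8+80]
a=unproj(ct,[f(325,225),f(228,211),f(316,318),f(212,301)],.02); print(a)
print('pillar',unproj(ct,[f(155,243)],.068))
E
```

```text
[[0.6318346  0.07936547 0.02      ]
 [0.6483202  0.18532583 0.02      ]
 [0.53010826 0.08955423 0.02      ]
 [0.54985116 0.20260416 0.02      ]]
pillar [[0.60813387 0.25128882 0.068     ]]
```

Request:
{"api": "step_arm", "payload": {"plan": [[[0,0,0.1],[-0.03,-0.025,-0.005],0],[[0,0,0.25],[-0.08,-0.06,-0.01],0],[[0,0,0.43],[-0.13,-0.1,-0.015],0],[[0,0,0.6],[-0.18,-0.135,-0.02],0],[[0,0,0.78],[-0.23,-0.17,-0.022],0],[[0,0,0.95],[-0.28,-0.21,-0.022],0],[[0,0,1.12],[-0.33,-0.25,-0.022],0],[[0,0,1.28],[-0.38,-0.285,-0.022],0],[[0,0,1.4],[-0.43,-0.32,-0.022],0],[[0,0,1.46],[-0.48,-0.36,-0.022],0]]}}

```text
time: 2.1
position: [0.5396, 0.1537, 0.2207]
tool_rot: [2.389, 2.04, 0.002]
ft_force: [1.1, 1.1, -1.5]
grip_width: 1.002
```

```bash
cat >> h.py <<'E'
def tgt(p,yaw_deg,tilt=None):
    """delta from measured pose to tool-down pose with tool x at yaw"""
    s=ctrl.get_state(); Rt=R.from_rotvec(s['tool_rot']); c,sn=np.cos(np.radians(yaw_deg)),np.sin(np.radians(yaw_deg))
    G=R.from_matrix(np.array([[c,sn,0],[sn,-c,0],[0,0,-1]]))
    print('turn',(Rt.inv()*G).as_rotvec().round(4),'shift',Rt.inv().apply(np.array(p)-s['position']).round(4),'t',s['time'])
def st():
    s=ctrl.get_state(); M=R.from_rotvec(s['tool_rot']).as_matrix()
    print('t',round(s['time'],2),'p',np.round(s['position'],4),'yaw',np.degrees(np.arctan2(M[1,0],M[0,0])).round(2),'z',M[:,2].round(4),'F',np.round(s['ft_force'],1),'T',np.round(s['torque'],2),'w',round(float(s['grip_width']),4),'q',np.round(s['joint_positions'],2))
E
python3 - <<'E'
from h import *
st(); tgt([.583,.10,.22],81)
E
```

```text
t 2.1 p [0.5396 0.1537 0.2207] yaw 81.01 z [ 1.1e-03  9.0e-04 -1.0e+00] F [ 1.1  1.1 -1.5] T [-0.1  -0.02  0.04] w 1.0016 q [-0.74  0.12  0.46  1.66 -0.05  1.37 -0.43]
turn [ 0.001  -0.001   0.0001] shift [-0.0463  0.0513  0.0007] t 2.1
```

Request:
{"api": "step_arm", "payload": {"plan": [[[0,0,0],[-0.015,0.017,0],0],[[0,0,0],[-0.035,0.04,0],0],[[0,0,0],[-0.045,0.05,0],0],[[0,0,0],[-0.046,0.051,0],0],[[0,0,0],[-0.046,0.051,0],0],[[0,0,0],[-0.046,0.051,0],0],[[0,0,0],[-0.046,0.051,0],0],[[0,0,0],[-0.046,0.051,0],0],[[0,0,0],[-0.046,0.051,0],0],[[0,0,0],[-0.046,0.051,0],0]]}}

```text
time: 3.35
position: [0.5817, 0.1018, 0.2203]
tool_rot: [-2.387, -2.043, -0.0]
ft_force: [-0.6, -0.0, 0.7]
grip_width: 0.999
```

```bash
python3 - <<'E'
from h import *
import pickle
st(); c=ctrl.calibration('wrist'); im=ctrl.get_image('wrist'); pickle.dump((c,im),open('pics/w1.pkl','wb'))
save(cv2.resize(im,None,fx=1.5,fy=1.5,interpolation=cv2.INTER_CUBIC),'w1.png')
# predicted
hc=np.array([.590,.139,0]);a=np.radians(80.7)
H=lambda x,y,z: hc+np.array([np.cos(a)*x-np.sin(a)*y,np.sin(a)*x+np.cos(a)*y,z])
for P in [(-50,47,20),(50,47,20),(-50,-47,20),(50,-47,20),(110,0,68)]: print(P,(proj(c,H(*np.array(P)/1000))*1.5).round(1))
E
```

```text
t 3.35 p [0.5817 0.1018 0.2203] yaw 81.12 z [ 0.e+00  1.e-04 -1.e+00] F [-0.6 -0.   0.7] T [-0.07  0.04  0.03] w 0.9988 q [-0.66  0.19  0.51  1.59 -0.1   1.38 -0.29]
(-50, 47, 20) [[328.1 255. ]]
(50, 47, 20) [[325.4 126.5]]
(-50, -47, 20) [[444.  255.7]]
(50, -47, 20) [[448.7 127.4]]
(110, 0, 68) [[388.3  26.6]]
```

View pics/w1.png

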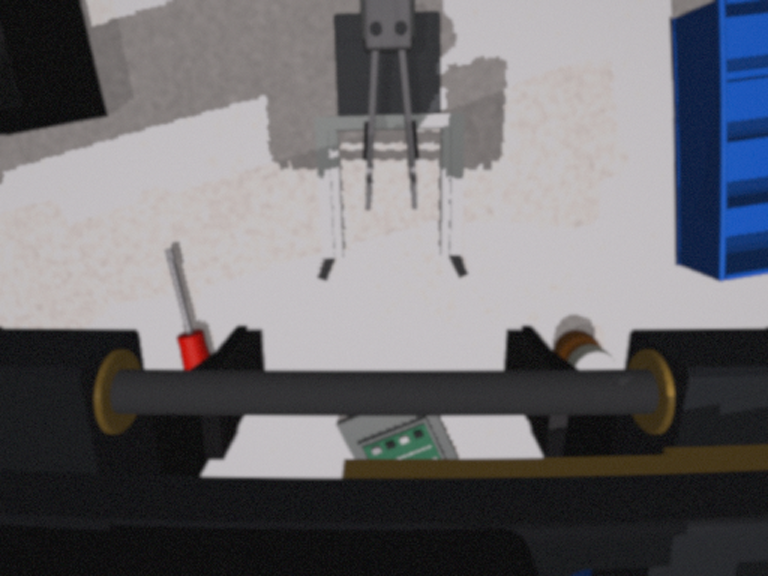

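```bash
python3 - <<'E'
from h import *
import pickle
c,im=pickle.load(open('pics/w1.pkl','rb'))
cr=im[60:195,200:325]; save(cv2.resize(cr,None,fx=4.4,fy=4.4,interpolation=cv2.INTER_CUBIC),'w1z.png')
cr=im[0:90,200:325]; save(cv2.resize(cr,None,fx=6,fy=6,interpolation=cv2.INTER_CUBIC),'w1y.png')
E
```

```text
(no output)
```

View pics/w1z.png

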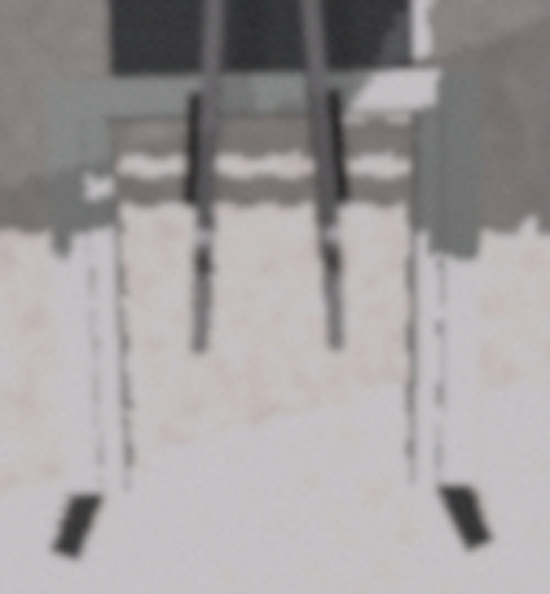

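View pics/w1y.png

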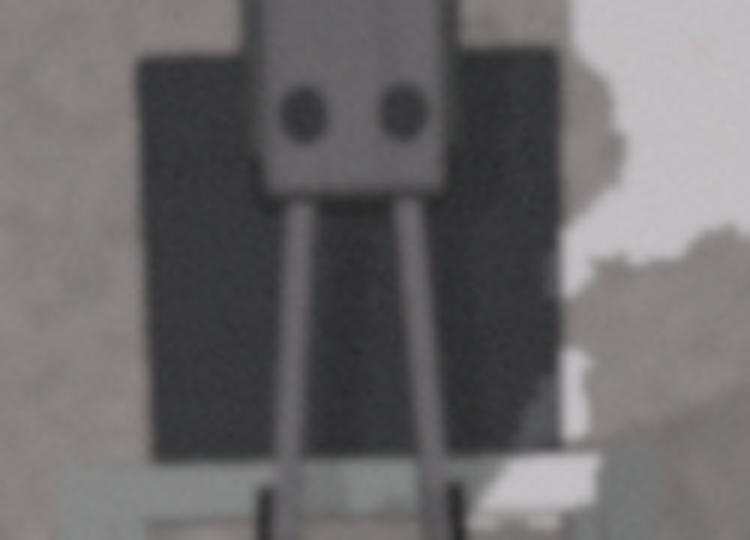

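```bash
cat > fit.py <<'E'
from h import *
import pickle
from scipy.optimize import least_squares
c,im=pickle.load(open('pics/w1.pkl','rb'))
z=lambda x,y:np.array([200+x/4.4,60+y/4.4]); y6=lambda x,y:np.array([200+x/6,y/6])
obs=[((-50,47,20),z(102,492),1),((-50,-47,20),z(438,487),1),((110,8,68),y6(304,115),1),((110,-8,68),y6(404,113),1)]
for t in (250,490): pass
lip=[(40,z(118,250)),(40,z(126,485)),(-40,z(409,250)),(-40,z(412,483))]
stop=[z(150,115),z(380,115)]
def H(p,P):
    a=p[2];P=np.array(P)/1000; return np.array([p[0]+np.cos(a)*P[0]-np.sin(a)*P[1],p[1]+np.sin(a)*P[0]+np.cos(a)*P[1],P[2]])
def inv(p,W):
    a=p[2];d=W-np.array([p[0],p[1],0]);return 1000*np.array([np.cos(a)*d[0]+np.sin(a)*d[1],-np.sin(a)*d[0]+np.cos(a)*d[1]])
def res(p,full=False):
    r=[]
    for P,uv,_ in obs: r+=list(inv(p,unproj(c,uv,P[2]/1000)[0])-P[:2])
    for yv,uv in lip: r.append(inv(p,unproj(c,uv,.016)[0])[1]-yv)
    for uv in stop: r.append(inv(p,unproj(c,uv,.02)[0])[0]-50)
    return np.array(r)
if __name__=='__main__':
    s=least_squares(res,[.59,.139,np.radians(80.7)],loss='soft_l1'); print(s.x,np.degrees(s.x[2])); print(res(s.x).round(2))
E
python3 fit.py
```

```text
[0.59298459 0.13719879 1.43572743] 82.26112249890102
[ 0.28 -0.78 -0.23  0.27  0.24  0.13  0.22  0.1  -0.64 -0.15  1.3   0.02
  0.21 -1.  ]
```

```bash
python3 - <<'E'
from h import *
tgt([.594,-.196,.22],104)
E
```

```text
turn [ 0.000e+00 -1.000e-04 -3.994e-01] shift [-0.2923  0.0582  0.0003] t 3.4
```

Request:
{"api": "step_arm", "payload": {"plan": [[[0,0,-0.05],[-0.025,0.005,0],0],[[0,0,-0.12],[-0.07,0.015,0],0],[[0,0,-0.2],[-0.12,0.025,0],0],[[0,0,-0.28],[-0.17,0.035,0],0],[[0,0,-0.34],[-0.22,0.045,0],0],[[0,0,-0.38],[-0.265,0.053,0],0],[[0,0,-0.4],[-0.287,0.057,0],0],[[0,0,-0.4],[-0.292,0.058,0],0],[[0,0,-0.4],[-0.292,0.058,0],0],[[0,0,-0.4],[-0.292,0.058,0],0]]}}

```text
time: 4.65
position: [0.5943, -0.1937, 0.2201]
tool_rot: [-1.93, -2.478, -0.001]
ft_force: [0.5, -0.7, -1.0]
grip_width: 1.002
```

```bash
python3 - <<'E'
from h import *
import pickle
st(); c=ctrl.calibration('wrist'); im=ctrl.get_image('wrist'); pickle.dump((c,im),open('pics/w2.pkl','wb'))
cr=im[0:250,130:390]; save(cv2.resize(cr,None,fx=2.3,fy=2.3,interpolation=cv2.INTER_CUBIC),'w2.png')
E
```

```text
t 4.65 p [ 0.5943 -0.1937  0.2201] yaw 104.18 z [-0.     0.001 -1.   ] F [ 0.5 -0.7 -1. ] T [-0.09  0.03  0.  ] w 1.0024 q [-0.24  0.29  0.64  1.51 -0.18  1.4   0.66]
```

View pics/w2.png

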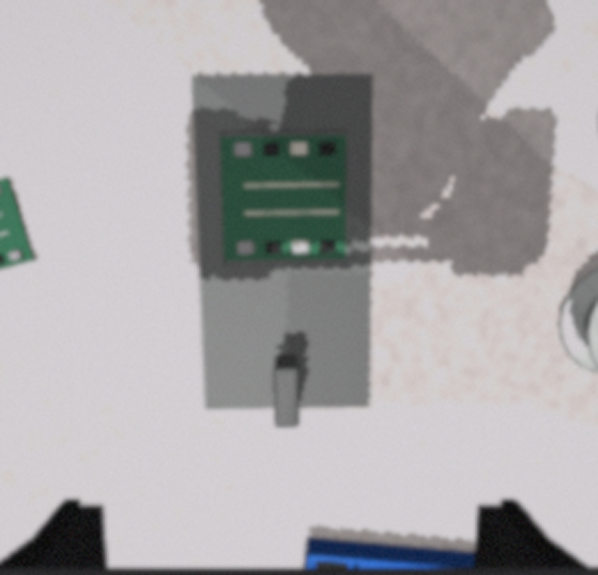

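```bash
python3 - <<'E'
from h import *
import pickle
c,im=pickle.load(open('pics/w2.pkl','rb'))
cr=im[50:120,215:295]; save(cv2.resize(cr,None,fx=9,fy=8,interpolation=cv2.INTER_CUBIC),'w2b.png')
f=lambda x,y:[130+x/2.3,y/2.3]
P=unproj(c,[f(193,75),f(372,75),f(368,406),f(206,408)],.008);print(P); print([np.linalg.norm(P[i]-P[i-1]).round(4) for i in range(4)])
n=(P[0]+P[1])/2;t=(P[2]+P[3])/2;d=n-t;print('heading',np.degrees(np.arctan2(d[1],d[0])),'centre',P.mean(0), 'sides',[np.degrees(np.arctan2(*(a-b)[1::-1])) for a,b in((P[0],P[3]),(P[1],P[2]))])
B=unproj(c,[f(222,135),f(345,134),f(348,260),f(224,262)],.012);print('board',[np.linalg.norm(B[i]-B[i-1]).round(4) for i in range(4)])
F=unproj(c,[f(275,367),f(299,367),f(298,426),f(276,426)],.052);print('fin top',F,F.mean(0))
L=unproj(c,[f(290,189),f(290,209)],.012);print('gap',np.linalg.norm(L[0]-L[1]))
E
```

```text
[[ 0.51222389 -0.06337994  0.008     ]
 [ 0.59842106 -0.04171745  0.008     ]
 [ 0.64159073 -0.20486545  0.008     ]
 [ 0.55579484 -0.22760616  0.008     ]]
[np.float64(0.1699), np.float64(0.0889), np.float64(0.1688), np.float64(0.0888)]
heading 104.84001310936233 centre [ 0.57700763 -0.13439225  0.008     ] sides [np.float64(104.8588533147475), np.float64(104.8210450751444)]
board [np.float64(0.0624), np.float64(0.0614), np.float64(0.0619), np.float64(0.0641)]
fin top [[ 0.58593532 -0.18857947  0.052     ]
 [ 0.59711606 -0.18576683  0.052     ]
 [ 0.6038804  -0.21425753  0.052     ]
 [ 0.59342037 -0.21688857  0.052     ]] [ 0.59508804 -0.2013731   0.052     ]
gap 0.009814427359805273
```

View pics/w2b.png

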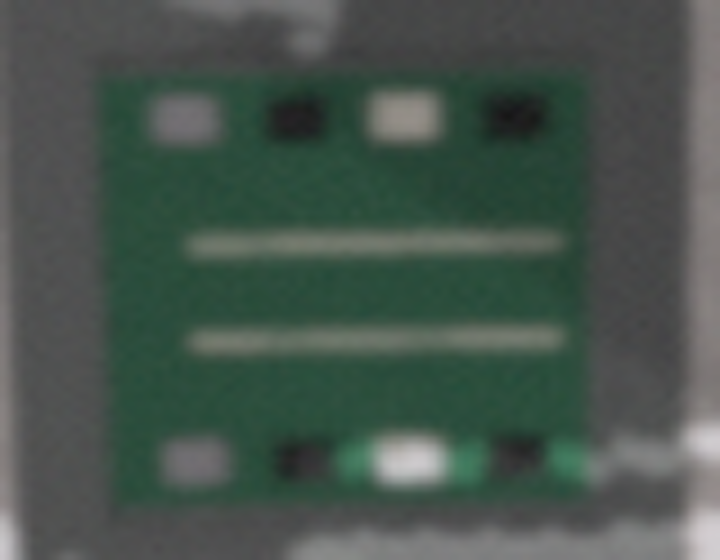

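```bash
python3 - <<'E'
from h import *
tgt([.595,-.202,.030],104.84)
E
```

```text
turn [ 0.0003 -0.0008 -0.0115] shift [-0.0083 -0.0015  0.1902] t 4.7
```

```bash
python3 - <<'E'
from h import *
st()
E
```

```text
t 4.7 p [ 0.5944 -0.1938  0.2202] yaw 104.18 z [ 1.e-04  9.e-04 -1.e+00] F [-0.6  0.1 -0.8] T [-0.1  -0.02 -0.05] w 0.9986 q [-0.24  0.29  0.64  1.51 -0.18  1.4   0.66]
```

Request:
{"api": "step_arm", "payload": {"plan": [[[0,0,-0.01],[-0.004,-0.001,0.02],0],[[0,0,-0.011],[-0.008,-0.001,0.05],0],[[0,0,-0.0115],[-0.0083,-0.0015,0.09],0],[[0,0,-0.0115],[-0.0083,-0.0015,0.12],0],[[0,0,-0.0115],[-0.0083,-0.0015,0.135],0],[[0,0,-0.0115],[-0.0083,-0.0015,0.14],0],[[0,0,-0.0115],[-0.0083,-0.0015,0.14],0],[[0,0,-0.0115],[-0.0083,-0.0015,0.14],0],[[0,0,-0.0115],[-0.0083,-0.0015,0.14],0],[[0,0,-0.0115],[-0.0083,-0.0015,0.14],0]]}}

```text
time: 5.95
position: [0.5948, -0.2042, 0.0808]
tool_rot: [1.919, 2.487, 0.001]
ft_force: [-0.1, 0.3, -0.0]
grip_width: 0.998
```

```bash
python3 - <<'E'
from h import *
st(); tgt([.595,-.202,.030],104.84)
E
```

```text
t 5.95 p [ 0.5948 -0.2042  0.0808] yaw 104.7 z [ 0.001 -0.    -1.   ] F [-0.1  0.3 -0. ] T [-0.06  0.05  0.01] w 0.9985 q [-0.2   0.4   0.61  1.67 -0.25  1.15  0.73]
turn [ 0.001   0.0003 -0.0025] shift [0.0021 0.0007 0.0508] t 5.95
```

Request:
{"api": "step_arm", "payload": {"plan": [[[0,0,-0.0025],[0.001,0.0005,0.015],0],[[0,0,-0.0025],[0.002,0.0007,0.035],0],[[0,0,-0.0025],[0.002,0.0007,0.047],0],[[0,0,-0.0025],[0.002,0.0007,0.05],0],[[0,0,-0.0025],[0.002,0.0007,0.05],255],[[0,0,-0.0025],[0.002,0.0007,0.05],255],[[0,0,-0.0025],[0.002,0.0007,0.05],255],[[0,0,-0.0025],[0.002,0.0007,0.05],255],[[0,0,-0.0025],[0.002,0.0007,0.05],255],[[0,0,-0.0025],[0.002,0.0007,0.05],255]], "squeeze": 35}}

```text
time: 7.2
position: [0.5947, -0.202, 0.0303]
tool_rot: [1.916, 2.49, 0.0]
ft_force: [0.3, 0.2, 0.9]
grip_width: 0.403
```

```bash
cat > look.py <<'E'
from h import *
import pickle,sys
n=sys.argv[1]; st(); c=ctrl.calibration('wrist'); im=ctrl.get_image('wrist'); pickle.dump((c,im,ctrl.get_state()),open(f'pics/{n}.pkl','wb'))
save(cv2.resize(im,None,fx=1.5,fy=1.5,interpolation=cv2.INTER_CUBIC),n+'.png')
E
python3 look.py w3
```

```text
t 7.2 p [ 0.5947 -0.202   0.0303] yaw 104.84 z [ 1.e-04  1.e-04 -1.e+00] F [0.3 0.2 0.9] T [-0.03  0.05  0.  ] w 0.4033 q [-0.19  0.45  0.59  1.71 -0.28  1.06  0.76]
```

View pics/w3.png

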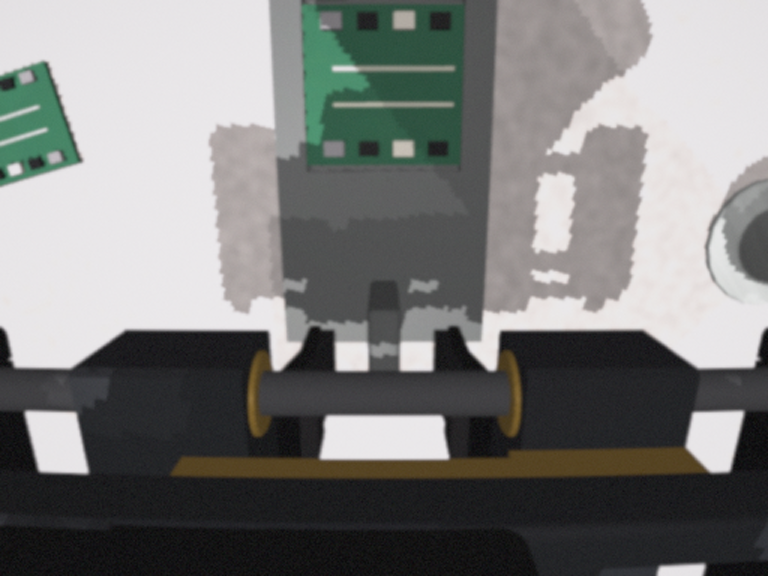

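```bash
python3 - <<'E'
from h import *
tgt([.5607,-.1006,.030],82.26)
E
```

```text
turn [ 1.000e-04 -1.000e-04  3.941e-01] shift [ 0.1067 -0.0068  0.0003] t 7.25
```

Request:
{"api": "step_arm", "payload": {"plan": [[[0,0,0],[0,0,0],255],[[0,0,0],[0,0,0],255],[[0,0,0],[0,0,0],255],[[0,0,0],[0,0,0],255],[[0,0,0],[0,0,0],255],[[0,0,0.03],[0.008,0,0],255],[[0,0,0.1],[0.025,-0.001,0],255],[[0,0,0.18],[0.045,-0.003,0],255],[[0,0,0.26],[0.065,-0.004,0],255],[[0,0,0.32],[0.085,-0.006,0],255]]}}

```text
time: 8.5
position: [0.567, -0.1207, 0.0303]
tool_rot: [2.29, 2.15, 0.0]
ft_force: [0.1, 0.3, 0.8]
grip_width: 0.007
```

```bash
python3 - <<'E'
from h import *
st();tgt([.5607,-.1006,.030],82.26)
E
```

```text
t 8.5 p [ 0.567  -0.1207  0.0303] yaw 86.38 z [ 3.e-04  1.e-04 -1.e+00] F [0.1 0.3 0.8] T [-0.11 -0.02  0.01] w 0.0073 q [-0.39  0.36  0.65  1.84 -0.26  1.03  0.31]
turn [ 0.0003 -0.0001  0.072 ] shift [ 0.0197 -0.0075  0.0003] t 8.5
```

```bash
python3 look.py w4; python3 - <<'E'
from h import *
im=ctrl.get_image('top'); cr=im[90:260,130:350]; save(cv2.resize(cr,None,fx=3,fy=3,interpolation=cv2.INTER_CUBIC),'t4.png')
E
```

```text
t 8.5 p [ 0.567  -0.1207  0.0303] yaw 86.38 z [ 3.e-04  1.e-04 -1.e+00] F [0.1 0.3 0.8] T [-0.11 -0.02  0.01] w 0.0073 q [-0.39  0.36  0.65  1.84 -0.26  1.03  0.31]
```

View pics/w4.png

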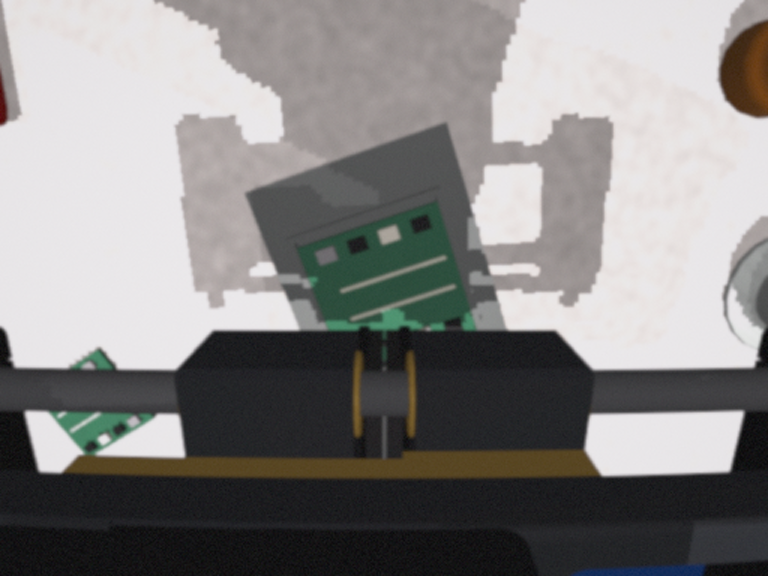

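View pics/t4.png

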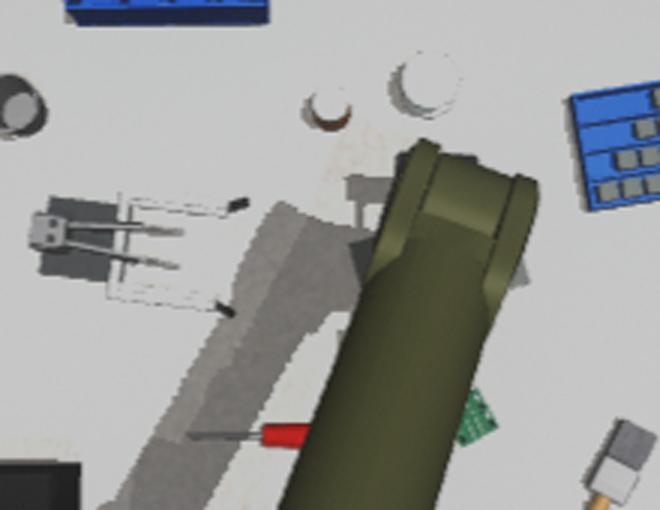

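```bash
python3 - <<'E'
from h import *
import pickle
c,im,s=pickle.load(open('pics/w3.pkl','rb'))
Rt=R.from_rotvec(s['tool_rot']);T=lambda *p: s['position']+Rt.apply(np.array(p)/1000)
for p in [(0,0,0),(0,0,14),(0,0,-5),(0,20,14),(0,-20,14),(10,20,14),(-10,20,14)]: print(p,(proj(c,T(*p))*1.5).round(0))
C=np.array([.577,-.1344]);a=np.radians(104.84)
W=lambda x,y,z: np.array([C[0]+np.cos(a)*x/1000-np.sin(a)*y/1000,C[1]+np.sin(a)*x/1000+np.cos(a)*y/1000,z/1000])
for p in [(-55,6,8),(-55,-6,8),(-55,6,52),(-85,6,52),(-85,45,8),(-85,-45,8),(-55,0,52)]: print('tray',p,(proj(c,W(*p))*1.5).round(0))
cr=im[150:300,150:360]; save(cv2.resize(cr,None,fx=3.8,fy=3.8,interpolation=cv2.INTER_CUBIC),'w3z.png')
E
```

```text
(0, 0, 0) [[384. 329.]]
(0, 0, 14) [[384. 317.]]
(0, 0, -5) [[384. 333.]]
(0, 20, 14) [[430. 317.]]
(0, -20, 14) [[338. 317.]]
(10, 20, 14) [[431. 295.]]
(-10, 20, 14) [[429. 339.]]
tray (-55, 6, 8) [[371. 279.]]
tray (-55, -6, 8) [[398. 279.]]
tray (-55, 6, 52) [[368. 311.]]
tray (-85, 6, 52) [[369. 387.]]
tray (-85, 45, 8) [[287. 342.]]
tray (-85, -45, 8) [[482. 342.]]
tray (-55, 0, 52) [[385. 311.]]
```

View pics/w3z.png

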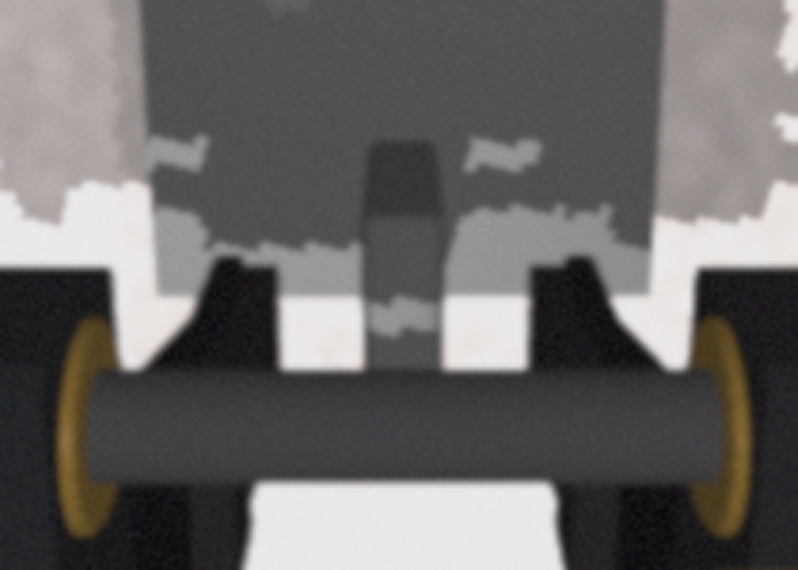

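```bash
python3 - <<'E'
from h import *
im=ctrl.get_image('scene'); cr=im[130:250,180:330]; save(cv2.resize(cr,None,fx=5,fy=5,interpolation=cv2.INTER_CUBIC),'s4.png')
c=ctrl.calibration('scene'); s=ctrl.get_state(); Rt=R.from_rotvec(s['tool_rot']);T=lambda *p: s['position']+Rt.apply(np.array(p)/1000)
for p in [(0,0,0),(0,0,14),(0,0,-22),(10,0,14),(-10,0,14)]: print(p,((proj(c,T(*p))-[180,130])*5).round(0))
C=np.array([.577,-.1344]);a=np.radians(104.84)
W=lambda x,y,z: np.array([C[0]+np.cos(a)*x/1000-np.sin(a)*y/1000,C[1]+np.sin(a)*x/1000+np.cos(a)*y/1000,z/1000])
for p in [(-70,0,52),(-85,-45,8),(85,-45,8),(85,45,8)]: print('tray',p,((proj(c,W(*p))-[180,130])*5).round(0))
E
```

```text
(0, 0, 0) [[299. 384.]]
(0, 0, 14) [[300. 406.]]
(0, 0, -22) [[297. 349.]]
(10, 0, 14) [[319. 404.]]
(-10, 0, 14) [[281. 408.]]
tray (-70, 0, 52) [[147. 400.]]
tray (-85, -45, 8) [[159. 527.]]
tray (85, -45, 8) [[461. 433.]]
tray (85, 45, 8) [[384. 349.]]
```

View pics/s4.png

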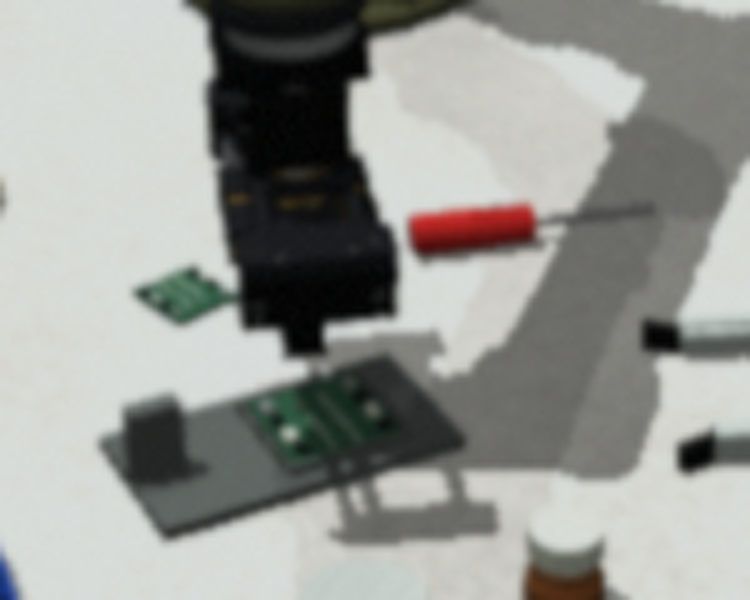

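```bash
python3 - <<'E'
from h import *
import pickle
c,im,s=pickle.load(open('pics/w4.pkl','rb'))
P=unproj(c,np.array([[247,193],[446,124]])/1.5,.008);print(P, P.mean(0))
tgt([.595,-.202,.075],104.84)
E
```

```text
[[ 0.51237364 -0.06431162  0.008     ]
 [ 0.59773414 -0.04173036  0.008     ]] [ 0.55505389 -0.05302099  0.008     ]
turn [ 3.000e-04 -5.000e-04 -3.168e-01] shift [-0.0799  0.0325 -0.0447] t 8.65
```

Request:
{"api": "step_arm", "payload": {"plan": [[[0,0,0],[0,0,-0.025],0],[[0,0,0],[0,0,-0.045],0],[[0,0,-0.05],[-0.015,0.006,-0.045],0],[[0,0,-0.13],[-0.035,0.014,-0.045],0],[[0,0,-0.21],[-0.055,0.022,-0.045],0],[[0,0,-0.28],[-0.072,0.029,-0.045],0],[[0,0,-0.31],[-0.079,0.032,-0.045],0],[[0,0,-0.317],[-0.08,0.0325,-0.045],0],[[0,0,-0.317],[-0.08,0.0325,-0.045],0],[[0,0,-0.317],[-0.08,0.0325,-0.045],0]]}}

```text
time: 9.9
position: [0.5947, -0.2026, 0.0753]
tool_rot: [-1.919, -2.487, -0.001]
ft_force: [-1.1, 0.5, -0.5]
grip_width: 0.979
```

```bash
python3 - <<'E'
from h import *
st(); tgt([.595,-.202,-.002],104.84)
E
```

```text
t 9.9 p [ 0.5947 -0.2026  0.0753] yaw 104.69 z [ 1.e-04  4.e-04 -1.e+00] F [-1.1  0.5 -0.5] T [-0.06  0.03 -0.01] w 0.9788 q [-0.21  0.41  0.63  1.67 -0.26  1.14  0.74]
turn [ 0.0002 -0.0004 -0.0025] shift [0.0005 0.0005 0.0773] t 9.9
```

Request:
{"api": "step_arm", "payload": {"plan": [[[0,0,-0.0025],[0.0005,0.0005,0.02],0],[[0,0,-0.0025],[0.0005,0.0005,0.045],0],[[0,0,-0.0025],[0.0005,0.0005,0.065],0],[[0,0,-0.0025],[0.0005,0.0005,0.075],0],[[0,0,-0.0025],[0.0005,0.0005,0.077],100],[[0,0,-0.0025],[0.0005,0.0005,0.077],255],[[0,0,-0.0025],[0.0005,0.0005,0.077],255],[[0,0,-0.0025],[0.0005,0.0005,0.077],255],[[0,0,-0.0025],[0.0005,0.0005,0.077],255],[[0,0,-0.0025],[0.0005,0.0005,0.077],255]], "squeeze": 35}}

```text
time: 11.15
position: [0.595, -0.2026, -0.0016]
tool_rot: [1.917, 2.489, 0.0]
ft_force: [0.4, -0.3, 0.1]
grip_width: 0.403
```

Request:
{"api": "step_arm", "payload": {"plan": [[[0,0,0],[0,0,0],255],[[0,0,0],[0,0,0],255],[[0,0,0],[0,0,0],255],[[0,0,0],[0,0,0],255],[[0,0,0],[0,0,0],255],[[0,0,0],[0,0,0],255],[[0,0,0],[0,0,0],255],[[0,0,0],[0,0,0],255],[[0,0,0],[0,0,0],255],[[0,0,0],[0,0,0],255]]}}

```text
time: 12.4
position: [0.5949, -0.2026, -0.0018]
tool_rot: [-1.917, -2.489, -0.0]
ft_force: [0.4, -0.5, -0.3]
grip_width: 0.134
```

```bash
python3 look.py w5; python3 - <<'E'
from h import *
im=ctrl.get_image('scene'); cr=im[130:250,180:330]; save(cv2.resize(cr,None,fx=5,fy=5,interpolation=cv2.INTER_CUBIC),'s5.png')
tgt([.5607,-.1006,-.002],82.26)
E
```

```text
t 12.4 p [ 0.5949 -0.2026 -0.0018] yaw 104.81 z [-1.e-04  1.e-04 -1.e+00] F [ 0.4 -0.5 -0.3] T [-0.15  0.12  0.16] w 0.1339 q [-0.18  0.5   0.59  1.73 -0.32  1.01  0.78]
turn [-1.000e-04 -1.000e-04  3.937e-01] shift [ 0.1073 -0.007   0.0002] t 12.5
```

View pics/w5.png

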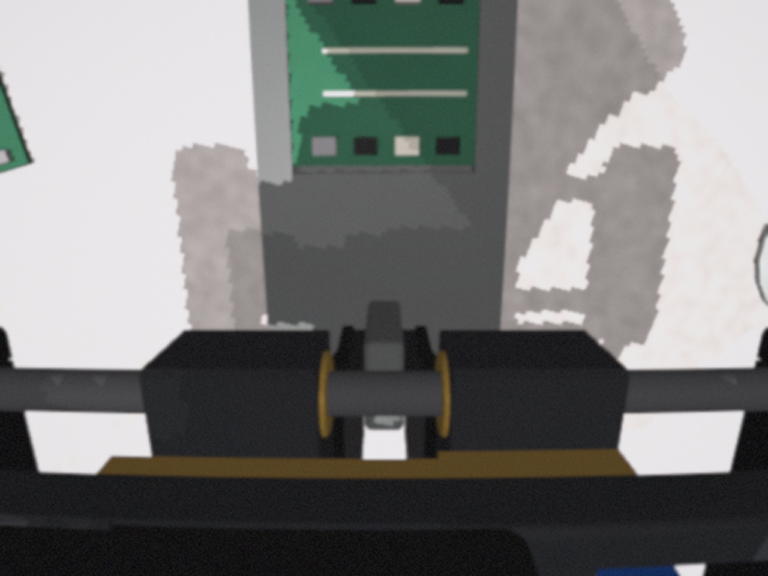

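View pics/s5.png

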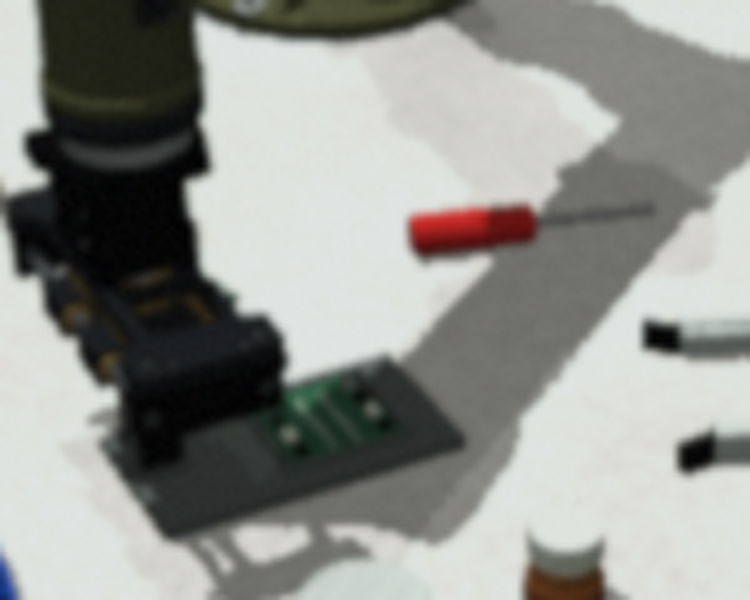

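Request:
{"api": "step_arm", "payload": {"plan": [[[0,0,0.015],[0.004,0,0],255],[[0,0,0.05],[0.014,-0.001,0],255],[[0,0,0.1],[0.028,-0.002,0],255],[[0,0,0.16],[0.045,-0.003,0],255],[[0,0,0.22],[0.062,-0.004,0],255],[[0,0,0.28],[0.078,-0.005,0],255],[[0,0,0.33],[0.092,-0.006,0],255],[[0,0,0.37],[0.102,-0.007,0],255],[[0,0,0.39],[0.1065,-0.007,0],255],[[0,0,0.394],[0.107,-0.007,0],255]]}}

```text
time: 13.75
position: [0.5607, -0.1004, -0.0018]
tool_rot: [-2.366, -2.066, -0.0]
ft_force: [-0.4, 0.3, -1.2]
grip_width: 0.134
```

```bash
python3 look.py w6; python3 - <<'E'
from h import *
im=ctrl.get_image('top'); cr=im[130:220,130:310]; save(cv2.resize(cr,None,fx=4.2,fy=4.2,interpolation=cv2.INTER_CUBIC),'t6.png')
tgt([.5607,-.1006,-.002],82.26)
E
```

```text
t 13.75 p [ 0.5607 -0.1004 -0.0018] yaw 82.25 z [-3.e-04  6.e-04 -1.e+00] F [-0.4  0.3 -1.2] T [-0.08  0.17  0.1 ] w 0.1339 q [-0.44  0.4   0.68  1.88 -0.3   0.96  0.24]
turn [-0.0006 -0.0009 -0.0001] shift [-0.0002  0.      0.0002] t 13.85
```

View pics/w6.png

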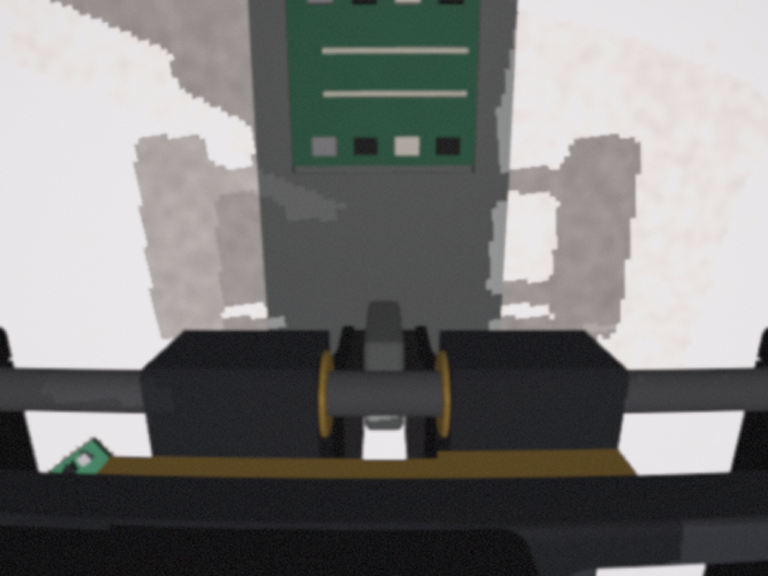

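View pics/t6.png

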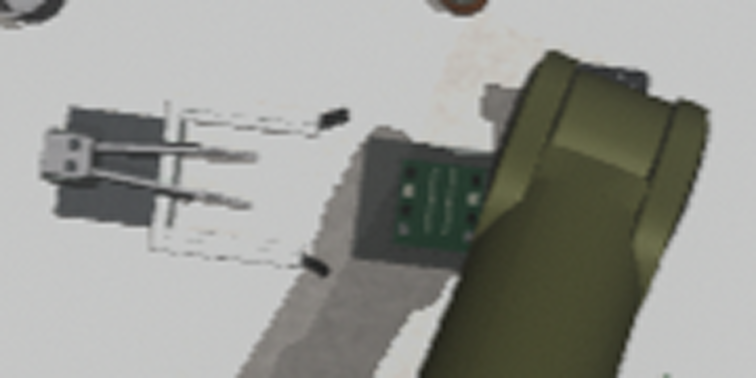

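```bash
python3 - <<'E'
from h import *
ct=ctrl.calibration('top'); f=lambda x,y:[130+x/4.2,130+y/4.2]
p=np.array([.5930,.1372]);a=np.radians(82.26)
def inv(W): d=W[:,:2]-p; return (1000*np.c_[d@[np.cos(a),np.sin(a)],d@[-np.sin(a),np.cos(a)]]).round(1)
print('nose',inv(unproj(ct,[f(372,137),f(352,257)],.008)))
print('rail mouth inner',inv(unproj(ct,[f(318,130),f(302,258)],.02)))
print('pillar',inv(unproj(ct,[f(75,142),f(72,173)],.068)))
print('stop-lip corner',inv(unproj(ct,[f(182,113),f(172,240)],.02)))
E
```

```text
nose [[-89.7 -45.5]
 [-86.6  44.1]]
rail mouth inner [[-51.2 -44.3]
 [-51.9  49.8]]
pillar [[109.1  -9.2]
 [108.1  12.6]]
stop-lip corner [[ 48.7 -44.3]
 [ 43.3  48.5]]
```

Request:
{"api": "step_arm", "payload": {"plan": [[[0,0,0],[0.004,0,0],255],[[0,0,0],[0.01,0,0],255],[[0,0,0],[0.017,0,0],255],[[0,0,0],[0.024,0,0],255],[[0,0,0],[0.031,0,0],255],[[0,0,0],[0.038,0,0],255],[[0,0,0],[0.045,0,0],255],[[0,0,0],[0.05,0,0],255],[[0,0,0],[0.053,0,0],255],[[0,0,0],[0.055,0,0],255]]}}

```text
time: 15.1
position: [0.5683, -0.0464, -0.0017]
tool_rot: [2.367, 2.066, 0.0]
ft_force: [-1.2, -0.6, -0.8]
grip_width: 0.137
```

```bash
python3 look.py w7; python3 - <<'E'
from h import *
im=ctrl.get_image('top'); cr=im[130:220,130:310]; save(cv2.resize(cr,None,fx=4.2,fy=4.2,interpolation=cv2.INTER_CUBIC),'t7.png')
E
```

```text
t 15.1 p [ 0.5683 -0.0464 -0.0017] yaw 82.23 z [ 1.e-04 -0.e+00 -1.e+00] F [-1.2 -0.6 -0.8] T [-0.3   0.08  0.02] w 0.137 q [-0.52  0.39  0.66  1.88 -0.29  0.96  0.13]
```

View pics/w7.png

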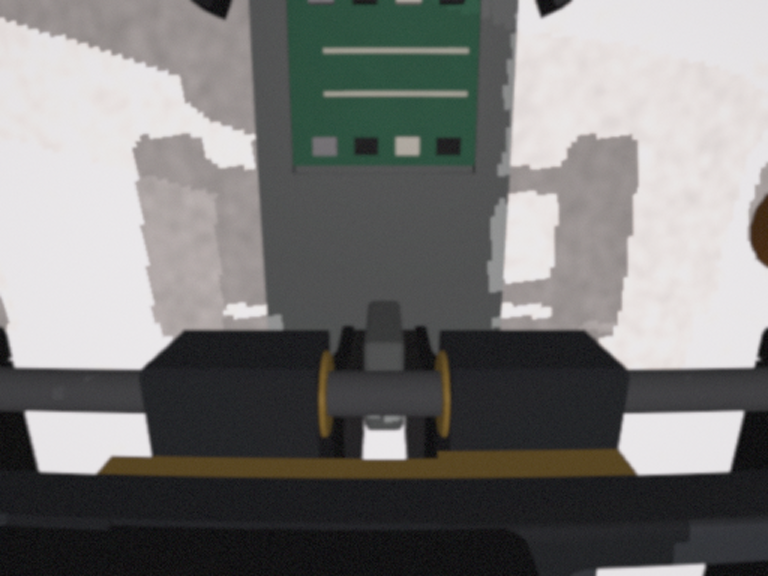

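View pics/t7.png

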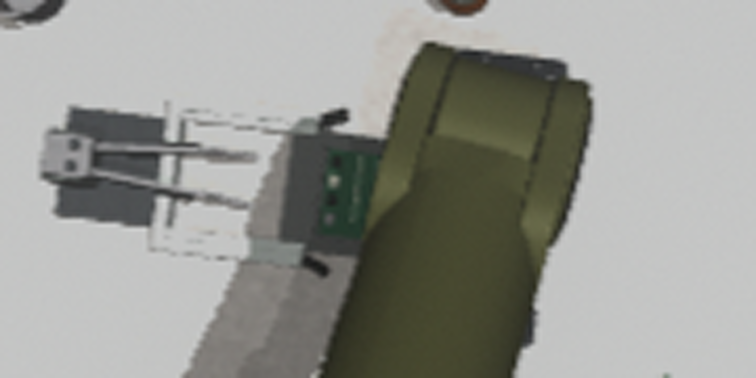

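Request:
{"api": "step_arm", "payload": {"plan": [[[0,0,0],[0.004,0,0],255],[[0,0,0],[0.011,0,0],255],[[0,0,0],[0.02,0,0],255],[[0,0,0],[0.03,0,0],255],[[0,0,0],[0.04,0,0],255],[[0,0,0],[0.05,0,0],255],[[0,0,0],[0.06,0,0],255],[[0,0,0],[0.069,0,0],255],[[0,0,0],[0.075,0,0],255],[[0,0,0],[0.079,0,0],255]]}}

```text
time: 16.45
position: [0.579, 0.0322, -0.0017]
tool_rot: [2.366, 2.066, -0.0]
ft_force: [0.0, -0.4, -1.7]
grip_width: 0.138
```

```bash
cat > hp.py <<'E'
from h import *
st(); s=ctrl.get_state(); p=np.array([.5930,.1372]);a=np.radians(82.26); d=s['position'][:2]-p
print('holder xy mm',1000*(d@[np.cos(a),np.sin(a)]),1000*(d@[-np.sin(a),np.cos(a)]),'F along',np.dot(s['ft_force'][:2],[np.cos(a),np.sin(a)]))
E
python3 hp.py
```

```text
t 16.45 p [ 0.579   0.0322 -0.0017] yaw 82.25 z [-0. -0. -1.] F [ 0.  -0.4 -1.7] T [-0.32  0.14 -0.02] w 0.1382 q [-0.63  0.41  0.63  1.86 -0.29  0.97 -0.01]
holder xy mm -105.96479008726855 -0.2523942420411221 F along -0.3794846742187408
```

Request:
{"api": "step_arm", "payload": {"plan": [[[0,0,0],[0.0005,0,0],255],[[0,0,0],[0.001,0,0],255],[[0,0,0],[0.0015,0,0],255],[[0,0,0],[0.002,0,0],255],[[0,0,0],[0.0025,0,0],255],[[0,0,0],[0.003,0,0],255],[[0,0,0],[0.0035,0,0],255],[[0,0,0],[0.004,0,0],255],[[0,0,0],[0.004,0,0],255],[[0,0,0],[0.004,0,0],255]]}}

```text
time: 17.7
position: [0.5796, 0.0329, -0.0015]
tool_rot: [2.366, 2.063, -0.003]
ft_force: [-1.5, -6.7, 0.4]
grip_width: 0.128
```

```bash
python3 hp.py; python3 - <<'E'
from h import *
im=ctrl.get_image('top'); cr=im[130:220,130:310]; save(cv2.resize(cr,None,fx=4.2,fy=4.2,interpolation=cv2.INTER_CUBIC),'t8.png')
E
```

```text
t 17.7 p [ 0.5796  0.0329 -0.0015] yaw 82.16 z [ 2.e-04 -3.e-03 -1.e+00] F [-1.5 -6.7  0.4] T [-1.6   0.22  0.17] w 0.1279 q [-0.63  0.41  0.63  1.86 -0.29  0.97 -0.01]
holder xy mm -105.18863079972235 -0.7469931927130334 F along -6.824736471777719
```

View pics/t8.png

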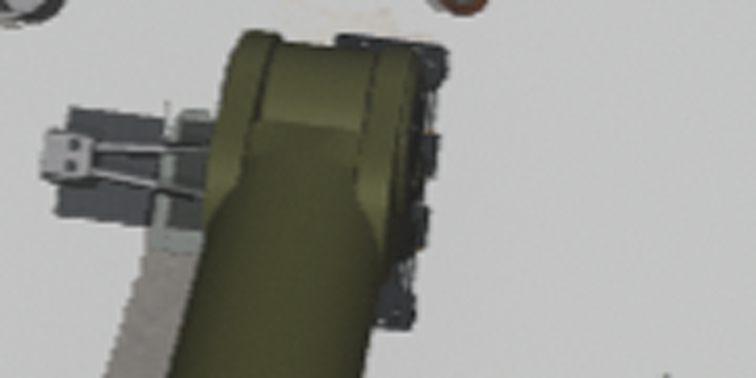

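Request:
{"api": "step_arm", "payload": {"plan": [[[0,0,0],[0.001,0,0],255],[[0,0,0],[0.002,0,0],255],[[0,0,0],[0.003,0,0],255],[[0,0,0],[0.003,0,0],255],[[0,0,0],[0,0,0],255],[[0,0,0],[-0.0025,0,0],255],[[0,0,0],[-0.0025,0,0],0],[[0,0,0],[-0.0025,0,0],0],[[0,0,0],[-0.0025,0,0],0],[[0,0,0],[-0.0025,0,0],0]]}}

```text
time: 19.0
position: [0.5793, 0.0339, -0.0016]
tool_rot: [-2.366, -2.066, -0.001]
ft_force: [1.0, 0.5, -0.4]
grip_width: 0.505
```

```bash
python3 hp.py
```

```text
t 19.0 p [ 0.5793  0.0339 -0.0016] yaw 82.27 z [ 3.e-04  5.e-04 -1.e+00] F [ 1.   0.5 -0.4] T [-0.11  0.04 -0.  ] w 0.5047 q [-0.63  0.41  0.63  1.86 -0.29  0.97 -0.01]
holder xy mm -104.23658344696003 -0.3188631287846417 F along 0.6573037730165842
```

Request:
{"api": "step_arm", "payload": {"plan": [[[0,0,0],[0,0,-0.02],0],[[0,0,0],[0,0,-0.06],0],[[0,0,0],[0,0,-0.11],0],[[0,0,0],[0.01,0,-0.15],0],[[0,0,0],[0.03,0,-0.18],0],[[0,0,0],[0.05,0,-0.19],0],[[0,0,0],[0.06,0,-0.19],0],[[0,0,0],[0.064,0,-0.19],0],[[0,0,0],[0.064,0,-0.19],0],[[0,0,0],[0.064,0,-0.19],0]]}}

```text
time: 20.25
position: [0.5874, 0.0956, 0.1875]
tool_rot: [-2.368, -2.064, 0.002]
ft_force: [-0.7, 0.1, -1.0]
grip_width: 1.0
```

```bash
python3 look.py w9; python3 - <<'E'
from h import *
import pickle
c,im,s=pickle.load(open('pics/w9.pkl','rb'))
cr=im[0:200,195:325]; save(cv2.resize(cr,None,fx=4,fy=3,interpolation=cv2.INTER_CUBIC),'w9a.png')
E
```

```text
t 20.25 p [0.5874 0.0956 0.1875] yaw 82.16 z [-1.2e-03 -9.0e-04 -1.0e+00] F [-0.7  0.1 -1. ] T [-0.09  0.06  0.03] w 1.0004 q [-0.77  0.24  0.66  1.63 -0.15  1.33 -0.22]
```

View pics/w9.png

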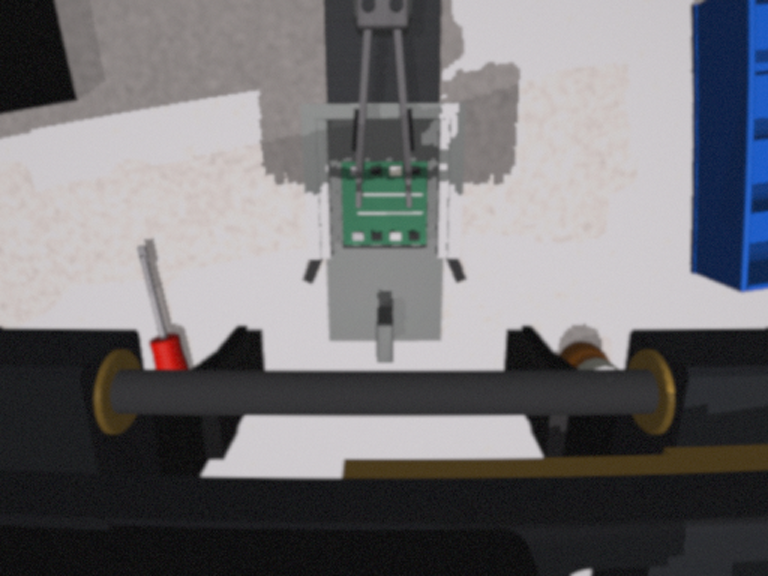

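View pics/w9a.png

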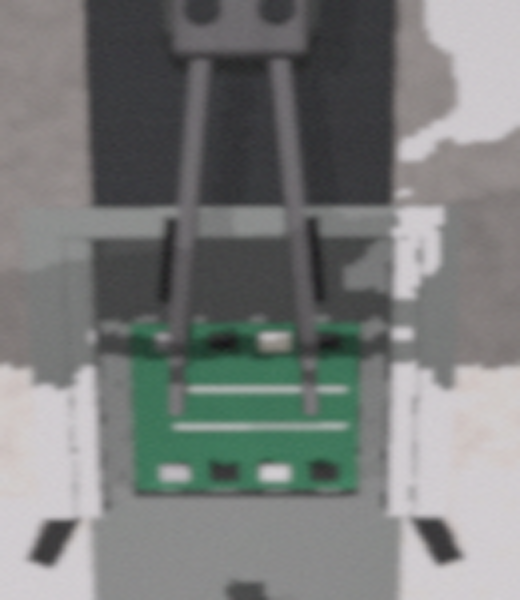

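```bash
python3 - <<'E'
from h import *
import pickle
c,im,s=pickle.load(open('pics/w9.pkl','rb'))
p=np.array([.5930,.1372]);a=np.radians(82.26)
def inv(W): d=W[:,:2]-p; return (1000*np.c_[d@[np.cos(a),np.sin(a)],d@[-np.sin(a),np.cos(a)]]).round(1)
print('tail',inv(unproj(c,np.array([[329,340],[441,340]])/1.5,.008)))
g=lambda x,y:[195+x/4,y/3]
print('rail mouth',inv(unproj(c,[g(82,518),g(400,518)],.02)),'hinge',inv(unproj(c,[g(202,10),g(279,10)],.068)),'stop',inv(unproj(c,[g(150,237),g(350,237)],.02)))
print('tips',inv(unproj(c,[g(183,415),g(305,415)],.034)))
print('lines',inv(unproj(c,[g(260,389),g(260,426)],.012)))
tgt([.5984,.1768,.010],82.26)
E
```

```text
tail [[-119.1   44.2]
 [-119.3  -46. ]]
rail mouth [[-49.8  44.9]
 [-50.  -43.8]] hinge [[110.1   8.4]
 [110.   -8.2]] stop [[ 50.1  24. ]
 [ 49.9 -28.1]]
tips [[-10.2  15.5]
 [-10.2 -16.3]]
lines [[ -3.2  -4.8]
 [-16.8  -4.8]]
turn [-0.0008  0.0007 -0.0017] shift [ 0.0819 -0.0002  0.1777] t 20.3
```

Request:
{"api": "step_arm", "payload": {"plan": [[[0,0,0],[0.02,0,0.01],0],[[0,0,0],[0.05,0,0.03],0],[[0,0,0],[0.075,0,0.06],0],[[0,0,-0.001],[0.082,0,0.09],0],[[0,0,-0.001],[0.082,0,0.11],0],[[0,0,-0.001],[0.082,0,0.12],0],[[0,0,-0.001],[0.082,0,0.12],0],[[0,0,-0.001],[0.082,0,0.12],0],[[0,0,-0.001],[0.082,0,0.12],0],[[0,0,-0.001],[0.082,0,0.12],0]]}}

```text
time: 21.55
position: [0.5993, 0.1781, 0.069]
tool_rot: [2.366, 2.067, 0.002]
ft_force: [-0.1, 0.3, 0.3]
grip_width: 1.001
```

```bash
python3 hp.py;python3 look.py w10; python3 - <<'E'
from h import *
tgt([.5984,.1768,.010],82.26)
E
```

```text
t 21.55 p [0.5993 0.1781 0.069 ] yaw 82.29 z [ 1.2e-03  8.0e-04 -1.0e+00] F [-0.1  0.3  0.3] T [-0.09  0.09 -0.01] w 1.0011 q [-0.81  0.4   0.59  1.69 -0.25  1.13 -0.28]
holder xy mm 41.37366877449393 -0.7536851487573664 F along 0.3252497432872285
t 21.55 p [0.5993 0.1781 0.069 ] yaw 82.29 z [ 1.2e-03  8.0e-04 -1.0e+00] F [-0.1  0.3  0.3] T [-0.09  0.09 -0.01] w 1.0011 q [-0.81  0.4   0.59  1.69 -0.25  1.13 -0.28]
turn [ 0.0008 -0.0007  0.0004] shift [-0.0014 -0.0007  0.0588] t 21.6
```

View pics/w10.png

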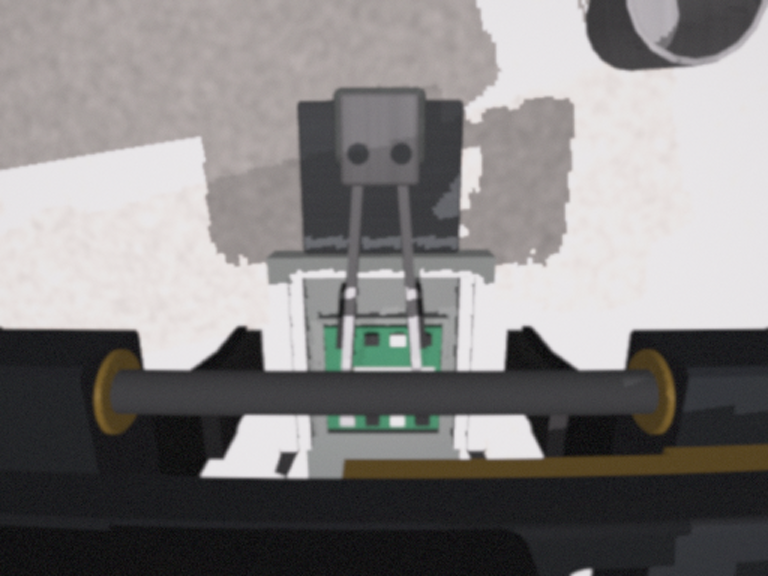

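Request:
{"api": "step_arm", "payload": {"plan": [[[0,0,0],[-0.0005,-0.0003,0.012],0],[[0,0,0],[-0.0014,-0.0007,0.03],60],[[0,0,0],[-0.0014,-0.0007,0.045],60],[[0,0,0],[-0.0014,-0.0007,0.055],60],[[0,0,0],[-0.0014,-0.0007,0.0588],100],[[0,0,0],[-0.0014,-0.0007,0.0588],130],[[0,0,0],[-0.0014,-0.0007,0.0588],130],[[0,0,0],[-0.0014,-0.0007,0.0588],130],[[0,0,0],[-0.0014,-0.0007,0.0588],130],[[0,0,0],[-0.0014,-0.0007,0.0588],130]], "squeeze": 20}}

```text
time: 22.85
position: [0.5981, 0.1768, 0.0096]
tool_rot: [2.366, 2.067, 0.001]
ft_force: [-0.4, -0.2, -0.3]
grip_width: 0.493
```

```bash
python3 hp.py;python3 look.py w11; python3 - <<'E'
from h import *
im=ctrl.get_image('scene'); cr=im[120:240,270:420]; save(cv2.resize(cr,None,fx=5,fy=5,interpolation=cv2.INTER_CUBIC),'s11.png')
E
```

```text
t 22.85 p [0.5981 0.1768 0.0096] yaw 82.29 z [ 3.e-04  2.e-04 -1.e+00] F [-0.4 -0.2 -0.3] T [-0.09  0.08 -0.03] w 0.4926 q [-0.79  0.47  0.57  1.74 -0.29  1.02 -0.25]
holder xy mm 39.87784588377569 0.2951358413285201 F along -0.23464607896177508
t 22.85 p [0.5981 0.1768 0.0096] yaw 82.29 z [ 3.e-04  2.e-04 -1.e+00] F [-0.4 -0.2 -0.3] T [-0.09  0.08 -0.03] w 0.4926 q [-0.79  0.47  0.57  1.74 -0.29  1.02 -0.25]
```

View pics/w11.png

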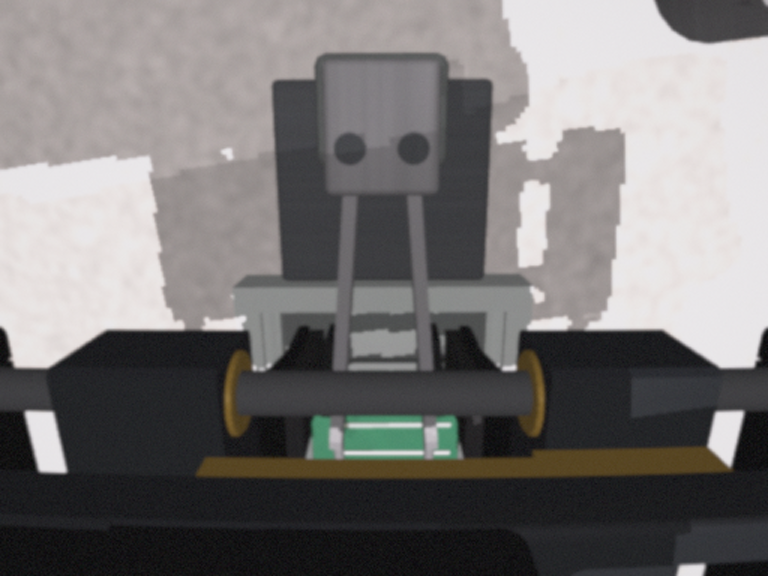

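View pics/s11.png

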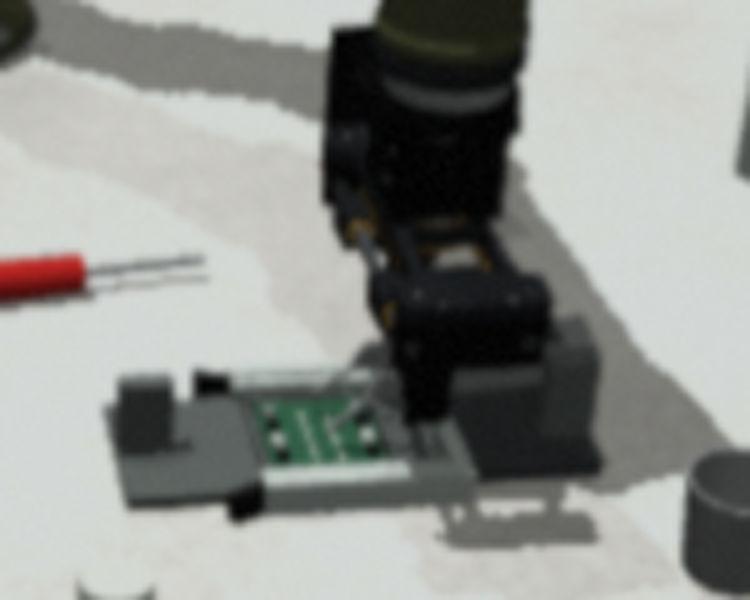

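Request:
{"api": "step_arm", "payload": {"plan": [[[0,0,0],[0,0,0],145],[[0,0,0],[0,0,0],150],[[0,0,0],[0,0,0],158],[[0,0,0],[0,0,0],166],[[0,0,0],[0,0,0],172],[[0,0,0],[0,0,0],176],[[0,0,0],[0,0,0],178],[[0,0,0],[0,0,0],178],[[0,0,0],[0,0,0],178],[[0,0,0],[0,0,0],178]], "squeeze": 20}}

```text
time: 24.2
position: [0.5979, 0.1761, 0.0095]
tool_rot: [2.366, 2.067, -0.001]
ft_force: [-1.2, -3.7, 2.3]
grip_width: 0.305
```

```bash
python3 hp.py;python3 look.py w12; python3 - <<'E'
from h import *
import pickle
c,im,s=pickle.load(open('pics/w12.pkl','rb'))
cr=im[85:310,180:335]; save(cv2.resize(cr,None,fx=5,fy=2.6,interpolation=cv2.INTER_CUBIC),'w12a.png')
cr=im[270:312,200:310]; save(cv2.resize(cr,None,fx=7,fy=7,interpolation=cv2.INTER_CUBIC),'w12b.png')
E
```

```text
t 24.2 p [0.5979 0.1761 0.0095] yaw 82.28 z [-2.e-04 -6.e-04 -1.e+00] F [-1.2 -3.7  2.3] T [-0.98  0.36  0.01] w 0.3054 q [-0.79  0.47  0.57  1.74 -0.29  1.02 -0.25]
holder xy mm 39.205847060781295 0.3629526511615695 F along -3.868647975949033
t 24.2 p [0.5979 0.1761 0.0095] yaw 82.28 z [-2.e-04 -6.e-04 -1.e+00] F [-1.2 -3.7  2.3] T [-0.98  0.36  0.01] w 0.3054 q [-0.79  0.47  0.57  1.74 -0.29  1.02 -0.25]
```

View pics/w12a.png

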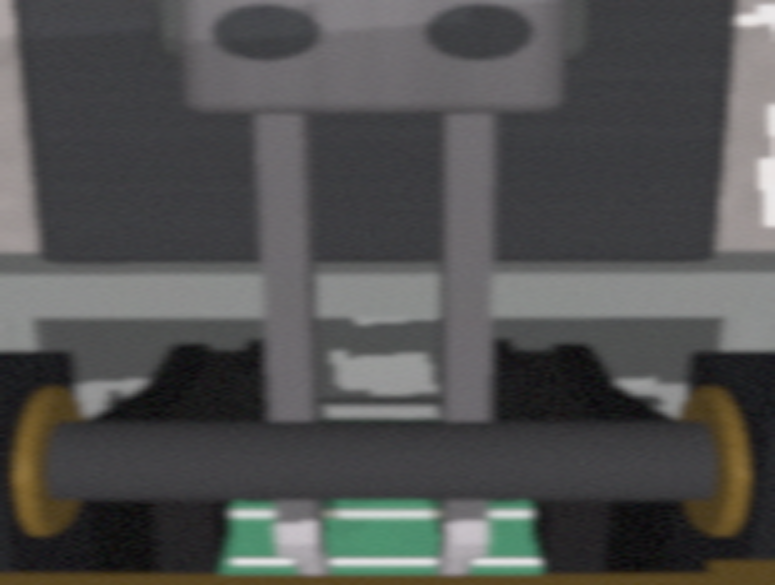

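View pics/w12b.png

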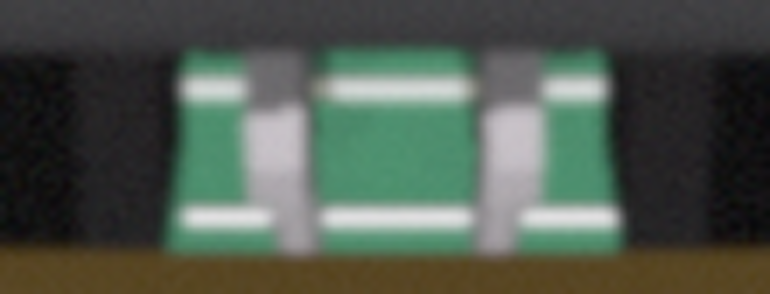

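```bash
cat > blade.py <<'E'
from h import *
import pickle,sys
c,im,s=pickle.load(open(f'pics/{sys.argv[1]}.pkl','rb'))
p=np.array([.5930,.1372]);a=np.radians(82.26)
def inv(W): d=W[:,:2]-p; return (1000*np.c_[d@[np.cos(a),np.sin(a)],d@[-np.sin(a),np.cos(a)]])
g=im.astype(float).mean(2)
# print strip edges by gradient at several rows
gs=cv2.GaussianBlur(im,(0,0),.8).astype(float).mean(2)
for r in [132,140,150,160,170,180,195,210,225,240,275,278,282,290,295,300]:
    row=gs[r]; gr=np.gradient(row)
    def edge(lo,hi,sign):
        k=lo+np.argmax(sign*gr[lo:hi]); y0,y1,y2=[sign*gr[k+i] for i in(-1,0,1)]; den=y0-2*y1+y2
        return k+(0.5*(y0-y2)/den if den else 0)
    print(r,'L',[round(edge(222,237,sg),1) for sg in(1,-1)],[round(edge(236,248,sg),1) for sg in(1,-1)],'R',[round(edge(264,274,sg),1) for sg in(1,-1)],[round(edge(272,285,sg),1) for sg in(1,-1)])
E
python3 blade.py w12
```

```text
132 L [np.float64(230.4), np.float64(225.9)] [np.float64(246.5), np.float64(240.4)] R [np.float64(268.5), np.float64(263.0)] [np.float64(272.9), np.float64(278.4)]
140 L [np.float64(230.7), np.float64(233.5)] [np.float64(246.5), np.float64(240.8)] R [np.float64(268.4), np.float64(264.0)] [np.float64(272.5), np.float64(278.5)]
150 L [np.float64(230.9), np.float64(225.2)] [np.float64(245.2), np.float64(240.6)] R [np.float64(268.5), np.float64(263.0)] [np.float64(272.8), np.float64(278.6)]
160 L [np.float64(231.1), np.float64(224.5)] [np.float64(246.5), np.float64(240.9)] R [np.float64(268.5), np.float64(263.7)] [np.float64(272.6), np.float64(278.2)]
170 L [np.float64(231.4), np.float64(224.8)] [np.float64(247.2), np.float64(241.0)] R [np.float64(268.6), np.float64(273.8)] [np.float64(272.9), np.float64(278.2)]
180 L [np.float64(231.6), np.float64(225.5)] [np.float64(236.8), np.float64(241.1)] R [np.float64(268.4), np.float64(264.8)] [np.float64(272.8), np.float64(278.2)]
195 L [np.float64(225.2), np.float64(232.2)] [np.float64(243.1), np.float64(239.8)] R [np.float64(270.4), np.float64
[... 823 characters left out ...]
5.4)] [np.float64(281.7), np.float64(281.4)]
282 L [np.float64(225.3), np.float64(234.7)] [np.float64(246.3), np.float64(231.9)] R [np.float64(270.7), np.float64(266.5)] [np.float64(277.1), np.float64(282.1)]
290 L [np.float64(234.4), np.float64(221.6)] [np.float64(189.5), np.float64(243.0)] R [np.float64(269.0), np.float64(265.1)] [np.float64(273.1), np.float64(277.4)]
295 L [np.float64(224.7), np.float64(230.2)] [np.float64(231.3), np.float64(243.0)] R [np.float64(268.8), np.float64(264.6)] [np.float64(272.9), np.float64(277.1)]
300 L [np.float64(224.8), np.float64(233.1)] [np.float64(246.0), np.float64(238.1)] R [np.float64(290.0), np.float64(266.4)] [np.float64(274.2), np.float64(283.2)]
```

```bash
cat > b2.py <<'E'
from h import *
import pickle,sys
c,im,s=pickle.load(open(f'pics/{sys.argv[1]}.pkl','rb'))
p=np.array([.5930,.1372]);a=np.radians(82.26)
def inv(W): d=W[:,:2]-p; return (1000*np.c_[d@[np.cos(a),np.sin(a)],d@[-np.sin(a),np.cos(a)]])
gs=cv2.GaussianBlur(im,(0,0),.8).astype(float).mean(2)
def edge(gr,lo,hi,sign):
    k=lo+np.argmax(sign*gr[lo:hi]); y0,y1,y2=[sign*gr[k+i] for i in(-1,0,1)]; den=y0-2*y1+y2
    return k+(0.5*(y0-y2)/den if den else 0)
X=[];Y=[]
for r in range(132,184,3):
    gr=np.gradient(gs[r]); l=edge(gr,226,236,1); rr=edge(gr,274,284,-1)
    q=inv(unproj(c,[[l,r],[rr,r]],.058)); X.append(110-q[:,0].mean()); Y.append(q[0,1]-q[1,1]); cen=q[:,1].mean()
X=np.array(X);Y=np.array(Y); b=np.polyfit(X,Y,1); print('dist',X[[0,-1]].round(1),'width',Y[[0,-1]].round(2),'slope',b,'gap from slope',12+120*b[0],'gap from slope thru 20@0', 12+120*np.sum(X*(Y-20))/np.sum(X*X),'cen',cen)
for (l,r,v) in [(242.9,268.8,293),(242.9,268.9,276)]:
    for z in (.020,.026,.034,.042,.058):
        q=inv(unproj(c,[[l,v],[r,v]],z)); print(v,z,q.round(1).tolist(),(q[0,1]-q[1,1]).round(2))
E
python3 b2.py w12; python3 b2.py w11|head -1
```

```text
dist [13.7 35.8] width [20.17 20.42] slope [5.74666492e-03 2.01335724e+01] gap from slope 12.68959979012093 gap from slope thru 20@0 13.294932833229895 cen 0.5619190526411604
293 0.02 [[-5.6, 8.2], [-5.6, -7.8]] 16.0
293 0.026 [[-1.6, 7.9], [-1.6, -7.5]] 15.46
293 0.034 [[3.6, 7.6], [3.6, -7.2]] 14.73
293 0.042 [[8.8, 7.2], [8.8, -6.8]] 14.0
293 0.058 [[19.3, 6.5], [19.2, -6.1]] 12.54
276 0.02 [[6.3, 8.1], [6.3, -7.7]] 15.79
276 0.026 [[9.8, 7.8], [9.8, -7.5]] 15.25
276 0.034 [[14.5, 7.4], [14.5, -7.1]] 14.53
276 0.042 [[19.2, 7.1], [19.2, -6.7]] 13.81
276 0.058 [[28.5, 6.4], [28.5, -6.0]] 12.37
dist [13.1 35.2] width [22.4  32.08] slope [ 0.25997805 18.3682736 ] gap from slope 43.19736631857569 gap from slope thru 20@0 35.637842746619015 cen -1.4105799121703875
```

Request:
{"api": "step_arm", "payload": {"plan": [[[0,0,0],[0,0,0],179],[[0,0,0],[0,0,0],180],[[0,0,0],[0,0,0],180],[[0,0,0],[0,0,0],180],[[0,0,0],[0,0,0],180],[[0,0,0],[0,0,0],180],[[0,0,0],[0,0,0],180],[[0,0,0],[0,0,0],180],[[0,0,0],[0,0,0],180],[[0,0,0],[0,0,0],180]]}}

```text
time: 25.5
position: [0.5979, 0.176, 0.0094]
tool_rot: [2.366, 2.066, -0.001]
ft_force: [-1.5, -5.0, 2.7]
grip_width: 0.296
```

```bash
python3 look.py w13; python3 b2.py w13|head -1; python3 - <<'E'
from h import *
print([round(ctrl.get_state()['grip_width']*87,2)])
import pickle
c,im,s=pickle.load(open('pics/w13.pkl','rb'))
cr=im[85:310,180:335]; save(cv2.resize(cr,None,fx=5,fy=2.6,interpolation=cv2.INTER_CUBIC),'w13a.png')
E
```

```text
t 25.5 p [0.5979 0.176  0.0094] yaw 82.27 z [-2.e-04 -7.e-04 -1.e+00] F [-1.5 -5.   2.7] T [-1.18  0.43  0.04] w 0.2961 q [-0.79  0.47  0.57  1.74 -0.29  1.02 -0.25]
dist [13.7 35.8] width [20.03 19.99] slope [-2.64459978e-03  2.00979645e+01] gap from slope 11.682648026207175 gap from slope thru 20@0 12.126445297315147 cen 0.5578855759376582
[25.65]
```

View pics/w13a.png

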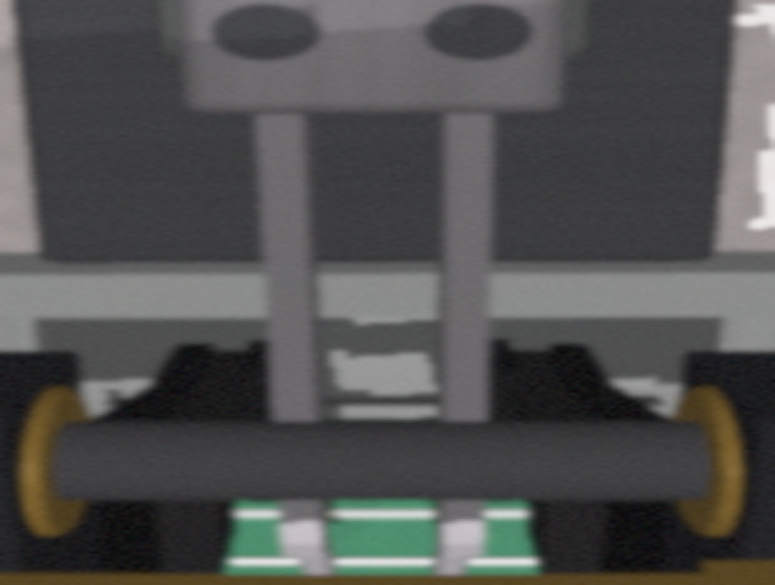

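Request:
{"api": "step_arm", "payload": {"plan": [[[0,0,0],[0,0,0],180],[[0,0,0],[0,0,0],180],[[0,0,0],[0,0,0],180],[[0,0,0],[0,0,0],180],[[0,0,0],[0,0,0],180],[[0,0,0],[0,0,0],180],[[0,0,0],[0,0,0],180],[[0,0,0],[0,0,0],180],[[0,0,0],[0,0,0],180],[[0,0,0],[0,0,0],180]]}}

```text
time: 26.8
position: [0.598, 0.176, 0.0095]
tool_rot: [2.366, 2.066, -0.001]
ft_force: [-1.7, -4.5, 2.2]
grip_width: 0.299
```

```bash
for i in 1 2 3 4; do python3 look.py w14_$i; python3 b2.py w14_$i|head -1; done
```

```text
t 26.8 p [0.598  0.176  0.0095] yaw 82.27 z [-2.e-04 -6.e-04 -1.e+00] F [-1.7 -4.5  2.2] T [-1.1   0.42  0.08] w 0.2988 q [-0.79  0.47  0.57  1.74 -0.29  1.02 -0.25]
dist [13.7 35.8] width [20.01 19.99] slope [-3.91765309e-04  2.00600342e+01] gap from slope 11.952988162973456 gap from slope thru 20@0 12.22495440413337 cen 0.5579615684506942
t 26.85 p [0.598  0.176  0.0095] yaw 82.27 z [-2.e-04 -7.e-04 -1.e+00] F [-1.1 -5.1  2.6] T [-1.13  0.41  0.06] w 0.2961 q [-0.79  0.47  0.57  1.74 -0.29  1.02 -0.25]
dist [13.7 35.8] width [20.04 19.97] slope [-3.73291028e-04  2.00545041e+01] gap from slope 11.95520507660548 gap from slope thru 20@0 12.202118593006423 cen 0.5117199753001689
t 26.9 p [0.598  0.176  0.0095] yaw 82.27 z [-2.e-04 -6.e-04 -1.e+00] F [-1.1 -5.2  2. ] T [-1.1   0.45  0.06] w 0.2937 q [-0.79  0.47  0.57  1.74 -0.29  1.02 -0.25]
dist [13.7 35.8] width [20.   19.97] slope [7.72251818e-04 2.00336877e+01] gap from slope 12.092670218143585 gap from slope thru 20@0 12.245282612095014 cen 0.5330027622178486
t 26.95 p [0.598  0.176  0.0095] yaw 82.27 z [-2.e-04 -6.e-04 -1.e+00] F [-1.7 -5.1  2.6] T [-1.13  0.45  0.05] w 0.2933 q [-0.79  0.47  0.57  1.74 -0.29  1.02 -0.25]
dist [13.7 35.8] width [19.98 19.98] slope [-3.18444246e-04  2.00476060e+01] gap from slope 11.961786690432758 gap from slope thru 20@0 12.177451408360346 cen 0.555879341382794
```

Request:
{"api": "step_arm", "payload": {"plan": [[[0,0,0],[0,0,0],180],[[0,0,0],[0,0,0],180],[[0,0,0],[0,0,0],180],[[0,0,0],[0,0,0],180],[[0,0,0],[0,0,0],180],[[0,0,0],[0,0,0],180],[[0,0,0],[0,0,0],180],[[0,0,0],[0,0,0],180],[[0,0,0],[0,0,0],180],[[0,0,0],[0,0,0],180]]}}

```text
time: 28.25
position: [0.598, 0.176, 0.0095]
tool_rot: [2.366, 2.066, -0.001]
ft_force: [-0.9, -4.5, 2.2]
grip_width: 0.297
```

```bash
python3 look.py w15; python3 b2.py w15|head -1; python3 - <<'E'
from h import *
im=ctrl.get_image('scene'); save(cv2.resize(im[90:290,150:430],None,fx=2.8,fy=2.8,interpolation=cv2.INTER_CUBIC),'s15.png')
E
```

```text
t 28.25 p [0.598  0.176  0.0095] yaw 82.27 z [-1.e-04 -7.e-04 -1.e+00] F [-0.9 -4.5  2.2] T [-1.15  0.4   0.04] w 0.297 q [-0.79  0.47  0.57  1.74 -0.29  1.02 -0.25]
dist [13.7 35.8] width [20.04 20.05] slope [1.59135938e-04 2.00530618e+01] gap from slope 12.019096312531756 gap from slope thru 20@0 12.25947558144065 cen 0.5634026940415264
```

View pics/s15.png

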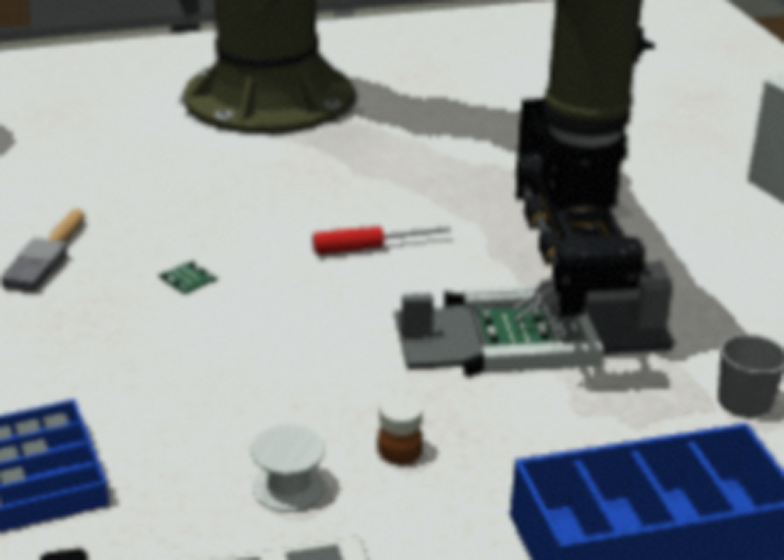

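```bash
python3 - <<'E'
from h import *
im=ctrl.get_image('top'); save(im,'t15.png')
E
```

```text
(no output)
```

View pics/t15.png

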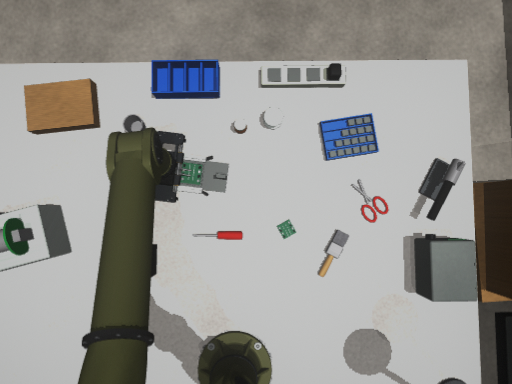

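```bash
python3 -c "
from h import *
st(); print(ctrl.close_job())"
```

```text
t 28.4 p [0.598  0.1761 0.0095] yaw 82.28 z [-2.e-04 -6.e-04 -1.e+00] F [-1.5 -4.6  1.3] T [-1.16  0.42  0.04] w 0.3 q [-0.79  0.47  0.57  1.74 -0.29  1.02 -0.25]
the job is handed in; nothing more can be done
None
```

I slid the tray with its large board into the holder until it met the end stop. I then squeezed the tweezers to about 12 mm, held them there for about 3 s, and handed the job in at 28.4 s with them still squeezed.

**Tray home:** The tray stopped within 0.2 mm of the computed home position, pushing back with 6.8 N. A picture taken afterwards put its tail at −119.2 mm in the holder, where −120 mm is nominal; the difference is within my measuring error.

**Tip gap:** Three checks put it at about 12 mm:
- The wrist camera showed both arms parallel to the holder's x axis, with a gap of 12.0 mm from their slope and 12.2 mm from fixing the line at the hinges.
- The gripper read 25.5 to 26.1 mm over the pads, against the 26 mm target, which implies 11.2 to 12.2 mm.
- The tips themselves were not measured directly, because the gripper covers most of them.

**What failed or disagreed:**
- My first grasp closed on nothing. Both cameras showed the fingertips about 21 mm behind the reported TCP, not 14 mm ahead of it. I worked out the new height and regrasped. The tray had not moved.
- The white lines run across the tray, not along it as described. I left the board as it sat.
- The last pictures show the other things where they started. The tin was mostly hidden by the arm, but its visible edge had not moved.

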